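# Load the reference plates into the reading stage and start the reading

### The job

Pull the carrier by its blue post fully out to the loading stop, away from the reading head. Slide each reference plate along its lane until it sticks out over the tray's open front edge, so that it can be gripped and lifted clear, and lay each one flat, centred and lined up on a seat of its own on the carrier. Then push the loaded carrier fully home under the reading head, press the green start button all the way down and let it go, leaving the other things on the bench where they are.

Things in the scene. Friction and masses are not known exactly. Their poses are not given: they have to be found in the camera images.
- plate_a: flat rigid orange reference plate with two small glass dots, 90 x 32 x 4 mm (x, y, z), about 30 g; origin at the centre of its underside, x along its length, z up. Starts lying in the left (+y) lane of the lane tray, wholly on the tray. Both ends are alike. On a bare table the fingertips can grip its sides. May be absent (None).
- plate_b: flat rigid yellow reference plate with two small glass dots, 90 x 32 x 4 mm (x, y, z), about 30 g; origin at the centre of its underside, x along its length, z up. Starts lying in the middle lane of the lane tray, wholly on the tray. Both ends are alike. On a bare table the fingertips can grip its sides. May be absent (None).
- plate_c: flat rigid green reference plate with two small glass dots, 90 x 32 x 4 mm (x, y, z), about 30 g; origin at the centre of its underside, x along its length, z up. Starts lying in the right (-y) lane of the lane tray, wholly on the tray. Both ends are alike. On a bare table the fingertips can grip its sides. May be absent (None).
- lane_tray: fixed silver block 170 x 220 mm; origin: centre of its underside, on the table. Three lanes along its x, floors 40 mm up, 36 mm wide, at y = +70, 0, -70 mm, open at the front edge x = -85 mm (robot side). The lands beside them are 4 mm higher, flush with a plate's top: plates in lanes can't be gripped. Drag one with a shut fingertip pressing on its top at about 4 N (smooth lane); before the edge is only the table.
- seat_1 (a point): centre of the top of the carrier's first (nearest the blue post) seat: black rubber-topped bar with a white cross-mark, 80 (x) x 22 mm (y), top 70 mm above the table and 36 mm above the carrier's base plate, so fingertips fit below on both sides. Seats are 64 mm apart in y. x runs along the seat, away from the robot; y along the rail to the reading head. A seated plate has its underside centre here, its length along x.
- seat_2 (a point): centre of the top of the carrier's middle seat: black rubber-topped bar with a white cross-mark, 80 (x) x 22 mm (y), top 70 mm above the table and 36 mm above the carrier's base plate, so fingertips fit below on both sides. Seats are 64 mm apart in y. x runs along the seat, away from the robot; y along the rail to the reading head. A seated plate has its underside centre here, its length along x.
- seat_3 (a point): centre of the top of the carrier's third (nearest the reading head) seat: black rubber-topped bar with a white cross-mark, 80 (x) x 22 mm (y), top 70 mm above the table and 36 mm above the carrier's base plate, so fingertips fit below on both sides. Seats are 64 mm apart in y. x runs along the seat, away from the robot; y along the rail to the reading head. A seated plate has its underside centre here, its length along x.
- handle_top (a point): centre of the top of the carrier's blue upright post, 16 x 16 mm square, 60 mm tall above the carrier's base plate, top 94 mm above the table; 54 mm from seat_1 on the side away from the reading head. Axes as the seats'. Pinch it from above across x to pull or push the carrier.
- carrier (a joint): grey carrier along its rail, m: 0 at the loading stop, 0.21 fully home under the reading head (hard stops). Grows along the seats' y. About 2.5 N of friction; stays where left. The head is a fixed white block, underside 104 mm above the table, over the seats when home, clear of them at the loading stop and at least 55 mm from the post always.
- start_top (a point): centre of the top of the green push button, 30 mm in diameter, on a loose grey start box 60 x 80 x 30 mm (0.35 kg) that may get shifted on the table; about 48 mm above the table when up, z up. Pressed straight down.
- start (a joint): travel of the start button, m: 0 up, 0.006 fully down; spring, about 5 N when fully down.
- tape_roll: paper tape roll, 52 mm across, 18 mm high, loose; leave alone (origin: underside centre, as for all below)
- jar: amber jar, 44 mm across, 60 mm high, loose; leave alone
- timer: white bench timer, 50 x 60 x 18 mm, loose; leave alone
- note_pad: yellow note pad, 75 x 75 x 12 mm, loose; leave alone
There are look-alikes about, which are no part of the job. Of the things shaped like the plate_b, the yellow one is meant. There is more than one size of the plate_c; the one meant has the size given above.

How it is judged:
On the way, in this order (a step that is already met when the one before it is completed fails the run):
1. the carrier is pulled out to the loading stop (value of joint carrier below 0.008 m), for 0.2 s.
2. every plate present lies flat on a seat of its own, let go, with the carrier still out by the loading stop (((x of plate_a in the frame of seat_1 between -0.01 and 0.01 m and y of plate_a in the frame of seat_1 between -0.007 and 0.007 m and z of plate_a in the frame of seat_1 between -0.003 and 0.0025 m and angle between the x axis of plate_a and the x axis of seat_1, either way round below 0.15 rad) or (x of plate_a in the frame of seat_2 between -0.01 and 0.01 m and y of plate_a in the frame of seat_2 between -0.007 and 0.007 m and z of plate_a in the frame of seat_2 between -0.003 and 0.0025 m and angle between the x axis of plate_a and the x axis of seat_2, either way round below 0.15 rad) or (x of plate_a in the frame of seat_3 between -0.01 and 0.01 m and y of plate_a in the frame of seat_3 between -0.007 and 0.007 m and z of plate_a in the frame of seat_3 between -0.003 and 0.0025 m and angle between the x axis of plate_a and the x axis of seat_3, either way round below 0.15 rad)) and ((x of plate_b in the frame of seat_1 between -0.01 and 0.01 m and y of plate_b in the frame of seat_1 between -0.007 and 0.007 m and z of plate_b in the frame of seat_1 between -0.003 and 0.0025 m and angle between the x axis of plate_b and the x axis of seat_1, either way round below 0.15 rad) or (x of plate_b in the frame of seat_2 between -0.01 and 0.01 m and y of plate_b in the frame of seat_2 between -0.007 and 0.007 m and z of plate_b in the frame of seat_2 between -0.003 and 0.0025 m and angle between the x axis of plate_b and the x axis of seat_2, either way round below 0.15 rad) or (x of plate_b in the frame of seat_3 between -0.01 and 0.01 m and y of plate_b in the frame of seat_3 between -0.007 and 0.007 m and z of plate_b in the frame of seat_3 between -0.003 and 0.0025 m and angle between the x axis of plate_b and the x axis of seat_3, either way round below 0.15 rad)) and ((x of plate_c in the frame of seat_1 between -0.01 and 0.01 m and y of plate_c in the frame of seat_1 between -0.007 and 0.007 m and z of plate_c in the frame of seat_1 between -0.003 and 0.0025 m and angle between the x axis of plate_c and the x axis of seat_1, either way round below 0.15 rad) or (x of plate_c in the frame of seat_2 between -0.01 and 0.01 m and y of plate_c in the frame of seat_2 between -0.007 and 0.007 m and z of plate_c in the frame of seat_2 between -0.003 and 0.0025 m and angle between the x axis of plate_c and the x axis of seat_2, either way round below 0.15 rad) or (x of plate_c in the frame of seat_3 between -0.01 and 0.01 m and y of plate_c in the frame of seat_3 between -0.007 and 0.007 m and z of plate_c in the frame of seat_3 between -0.003 and 0.0025 m and angle between the x axis of plate_c and the x axis of seat_3, either way round below 0.15 rad)) and contact force between the fingers and plate_a below 0.2 N and contact force between the fingers and plate_b below 0.2 N and contact force between the fingers and plate_c below 0.2 N and value of joint carrier below 0.03 m), for 0.2 s.
3. the loaded carrier is fully home under the reading head (value of joint carrier above 0.203 m and ((x of plate_a in the frame of seat_1 between -0.01 and 0.01 m and y of plate_a in the frame of seat_1 between -0.007 and 0.007 m and z of plate_a in the frame of seat_1 between -0.003 and 0.0025 m and angle between the x axis of plate_a and the x axis of seat_1, either way round below 0.15 rad) or (x of plate_a in the frame of seat_2 between -0.01 and 0.01 m and y of plate_a in the frame of seat_2 between -0.007 and 0.007 m and z of plate_a in the frame of seat_2 between -0.003 and 0.0025 m and angle between the x axis of plate_a and the x axis of seat_2, either way round below 0.15 rad) or (x of plate_a in the frame of seat_3 between -0.01 and 0.01 m and y of plate_a in the frame of seat_3 between -0.007 and 0.007 m and z of plate_a in the frame of seat_3 between -0.003 and 0.0025 m and angle between the x axis of plate_a and the x axis of seat_3, either way round below 0.15 rad)) and ((x of plate_b in the frame of seat_1 between -0.01 and 0.01 m and y of plate_b in the frame of seat_1 between -0.007 and 0.007 m and z of plate_b in the frame of seat_1 between -0.003 and 0.0025 m and angle between the x axis of plate_b and the x axis of seat_1, either way round below 0.15 rad) or (x of plate_b in the frame of seat_2 between -0.01 and 0.01 m and y of plate_b in the frame of seat_2 between -0.007 and 0.007 m and z of plate_b in the frame of seat_2 between -0.003 and 0.0025 m and angle between the x axis of plate_b and the x axis of seat_2, either way round below 0.15 rad) or (x of plate_b in the frame of seat_3 between -0.01 and 0.01 m and y of plate_b in the frame of seat_3 between -0.007 and 0.007 m and z of plate_b in the frame of seat_3 between -0.003 and 0.0025 m and angle between the x axis of plate_b and the x axis of seat_3, either way round below 0.15 rad)) and ((x of plate_c in the frame of seat_1 between -0.01 and 0.01 m and y of plate_c in the frame of seat_1 between -0.007 and 0.007 m and z of plate_c in the frame of seat_1 between -0.003 and 0.0025 m and angle between the x axis of plate_c and the x axis of seat_1, either way round below 0.15 rad) or (x of plate_c in the frame of seat_2 between -0.01 and 0.01 m and y of plate_c in the frame of seat_2 between -0.007 and 0.007 m and z of plate_c in the frame of seat_2 between -0.003 and 0.0025 m and angle between the x axis of plate_c and the x axis of seat_2, either way round below 0.15 rad) or (x of plate_c in the frame of seat_3 between -0.01 and 0.01 m and y of plate_c in the frame of seat_3 between -0.007 and 0.007 m and z of plate_c in the frame of seat_3 between -0.003 and 0.0025 m and angle between the x axis of plate_c and the x axis of seat_3, either way round below 0.15 rad))), for 0.2 s.
4. the start button is pressed fully down (value of joint start above 0.005 m and value of joint carrier above 0.203 m), for 0.05 s.
At the end, for the whole second after the job is handed in: Every plate present lies flat and at rest on a seat of its own (underside centre within 10 mm along the seat and 7 mm across it, turned by less than 0.15 rad), the carrier is within 7 mm of its stop under the reading head, and the start button has been pressed fully (over 5 mm) and is up again (all of step 3 and linear speed of each of plate_a, plate_b, plate_c below 0.02 m/s and value of joint start below 0.0015 m); the robot touches nothing.
It fails at once if another thing on the bench is moved by more than 30 mm (distance of any of tape_roll, jar, timer, note_pad from where it was at the start of the episode above 0.03 m).
Of plate_a, plate_b, plate_c only 2 to 3 are there at a start; the rules pass over those that are not, and their reading is None.
At some moment in a run one of start_box may be knocked a few centimetres aside while the robot is not near it.
Once in a run the grip may slacken for a moment while it holds something.
It also fails if it takes over 210 s, if anything falls off the work surface, if the arm or the gripper's body presses on something with over 40 N, if the wrist force passes 120 N, or if a joint passes its speed limit or range.

### The arm

A 6-joint arm with a two-finger parallel gripper is mounted at the origin on the work surface. World frame = base frame: x ahead of the robot, y to its left, z up, the work surface at z = 0. Lengths are in m, angles in rad, forces in N, time in s.
With the tool pointing down it reaches from about 0.35 to 0.775 m from the base axis. Payload 5.5 kg.
Tool frame: the origin (TCP) lies between the finger pads; the fingertips stand 22 mm ahead of it and the grasp point (between the pads) lies 3 mm ahead of it (env.finger_overhang is the distance from the TCP to the fingertips, in m); y points along the fingers, x is the direction in which the jaws open and shut, and the axes are right-handed (so a half turn about y gives the same grasp; the last joint's range is limited). The gripper opens to 85 mm and grips with 20 to 120 N. Pads are 22 mm wide; open, the fingers measure 114 mm over their backs; the gripper's body (76 mm by 85 mm) begins 54 mm behind the grasp point. The pads swing forward as they close: fully open they stand 13 mm farther back than shut.
Start: joints at [-1.46, 0.313, 0.046, 1.304, 0, 1.431], TCP at [0.143, -0.557, 0.253] pointing down, gripper open.
Joint ranges: [-2.76, 2.76], [-0.86, 1.69], [-1.03, 1.26], [-2.2, 2.34], [-1.47, 1.5], [-3.14, 3.14]. Speed limits (rad/s): [2.57, 2.57, 3.14, 3.14, 3.14, 3.14].

### API

Orientations are given as a unit quaternion [w, x, y, z].
In Python, from workcell import monitor, cams, job, env gives the robot as it stands.
- The arm moves only by the tool drive_tool, never from a script. Its argument "plan" is text: rows parted by semicolons, each of 7 numbers parted by spaces: the opening, from -1 (shut) to 1 (fully open), then the shift along the tool's x, y, z in mm, then the turn, a rotation vector about the tool's x, y, z in degrees. In form: gripper x y z rx ry rz; .... A call has 1 to 8 rows; each row shifts and turns the pose as measured when the row begins, along the tool's axes as they then stand; what a row does not reach is not made up. A row lasts 1/8 s, in which the tool goes at most 62.5 mm and 10.7 degrees, less where a joint would pass 70% of its speed; a pose out of reach is approached as far as the arm can. A call is refused whole if a number of a shift passes 62.5 or a number of a turn 10.7, either way. A call with a gripper value outside its range is refused whole. The fingers move at their own pace and stop on an object; "grip_force" is the grip in N (left out, the last holds). Time passes only in rows, so rows that do not move let the fingers close. It gives the time, the measured TCP pose, the force and the opening at its end, in the units of the state.
- monitor.get_state(): the state, without advancing time (a new reading comes with each control period).
- cams.read_camera(name): name is "side" or "top" or "wrist"; returns (picture, depth): 384x512x3 uint8, red, green, blue; 384x512 float32, m along the optical axis (not along the pixel's ray), 0 where there is no reading.
- cams.calibration(name): a dict with "fx", "fy", "cx", "cy" (pixels), "D" ([k1, k2, p1, p2, k3] as OpenCV has them; the pictures are not rectified), "R" (3x3) and "t" (3): a world point X has camera coordinates R X + t. Camera axes: x right, y down, z forward; pixel columns grow to the right and rows downward; lengths in m; the calibration is good to about 2 mm. A picture is of the moment at which its call begins: read the wrist's pose just before it. calibration takes no time and is no camera call; for the wrist camera it gives the pose at the moment of the call.
- job.hand_in(): hands the job in, once; it reports no verdict.
The state is a dict: "clock": time; "joint_pos": joint angles; "qvel": joint speeds; "tau": joint torques, N m; "tcp_pos": TCP position; "orientation": TCP orientation; "wrist_force": force on the tool from outside, world axes, zero at the start; "ft_torque": the same for the moment, N m; "finger_gap": finger opening in m.
Only numpy, scipy, OpenCV 4.12 (cv2) and the standard library are available. Lean on these libraries where they do the work, as an engineer would, in place of code of your own. Each camera call takes 0.05 s, during which the arm holds its last target.

## Working session

There is one attempt and no reset: what is moved stays moved. The work goes in short steps, Python scripts to look and compute and a tool call to move; the robot and the scene stay as the last step left them, time stands still between calls to the robot, and variables do not carry over. Pictures are saved under pics/ and viewed, and the job is handed in when it is done.

Besides the shell and the picture viewer there is one more tool, called after "Emit:" as name(argument=value, ...) on one line, values as JSON. drive_tool: Moves the arm, as the interface text tells. Its arguments: {"type":"object","properties":{"plan":{"type":"string"},"grip_force":{"type":"number"}},"required":["plan"]}

```bash
ls -la; mkdir -p pics
cat > h.py <<'E'
import numpy as np, cv2
from workcell import monitor, cams, job, env
from scipy.spatial.transform import Rotation as Rn
def snap(name, fn):
    c=cams.calibration(name); im,d=cams.read_camera(name)
    cv2.imwrite('pics/'+fn+'.png', im[:,:,::-1]); np.savez('pics/'+fn+'.npz', im=im,d=d,**{k:np.array(v) for k,v in c.items()})
    return im,d,c
def load(fn):
    z=np.load('pics/'+fn+'.npz'); return z['im'],z['d'],{k:z[k] for k in ('fx','fy','cx','cy','D','R','t')}
def K(c): return np.array([[c['fx'],0,c['cx']],[0,c['fy'],c['cy']],[0,0,1.]])
def world(c,uv,z=None,height=None):
    """uv Nx2; with depth z (N) or intersect plane at height"""
    uv=np.asarray(uv,float).reshape(-1,1,2)
    n=cv2.undistortPoints(uv,K(c),np.array(c['D'],float)).reshape(-1,2)
    ray=np.c_[n,np.ones(len(n))]; R=np.array(c['R']);t=np.array(c['t'])
    if height is not None:
        o=-R.T@t; dw=ray@R
        s=(height-o[2])/dw[:,2]; return o+dw*s[:,None]
    return (ray*np.asarray(z).reshape(-1,1)-t)@R
def proj(c,X):
    R=np.array(c['R'],float); rv=cv2.Rodrigues(R)[0]
    return cv2.projectPoints(np.asarray(X,float).reshape(-1,3),rv,np.array(c['t'],float),K(c),np.array(c['D'],float))[0].reshape(-1,2)
def cloud(d,c):
    h,w=d.shape; u,v=np.meshgrid(np.arange(w),np.arange(h))
    P=world(c,np.c_[u.ravel(),v.ravel()],z=d.ravel()).reshape(h,w,3); P[d<=0]=np.nan
    return P
E
python3 - <<'E'
from h import *
s=monitor.get_state()
for k,v in s.items(): print(k,np.round(v,4))
for n in('side','top','wrist'):
    im,d,c=snap(n,n+'0'); print(n,{k:np.round(v,3).tolist() for k,v in c.items()})
E
```

```text
total 12
drwxr-xr-x  3 agent agent 4096 Dec  6 21:53 .
drwxr-xr-x 23 root  root  4096 Dec  6 21:53 ..
drwxr-xr-x  2 agent agent 4096 Dec  6 21:53 pics
clock 0.0
joint_pos [-1.4596  0.314   0.045   1.3036  0.      1.4312]
qvel [ 0.0017  0.0031  0.0018  0.0012 -0.0018  0.0002]
tau [-1.50000e-03 -4.80623e+01  2.98535e+01  1.92000e-02 -1.00000e-04
 -0.00000e+00]
tcp_pos [ 0.1426 -0.5565  0.2524]
orientation [ 0.5591 -0.5581  0.434  -0.4331]
wrist_force [-0.4739  0.1437  0.3999]
ft_torque [ 0.0076 -0.0558 -0.0213]
finger_gap 0.0853
side {'fx': 464.471, 'fy': 464.471, 'cx': 260.702, 'cy': 184.255, 'D': [0.061, 0.0, 0.0, 0.0, 0.0], 'R': [[-0.999, -0.031, -0.006], [-0.012, 0.54, -0.842], [0.03, -0.841, -0.54]], 't': [0.582, 0.118, 1.05]}
top {'fx': 484.743, 'fy': 484.743, 'cx': 259.486, 'cy': 196.869, 'D': [-0.08, 0.0, 0.0, 0.0, 0.0], 'R': [[-0.026, -1.0, -0.013], [-0.987, 0.028, -0.155], [0.156, 0.009, -0.988]], 't': [-0.048, 0.584, 1.131]}
wrist {'fx': 318.734, 'fy': 318.734, 'cx': 248.519, 'cy': 194.311, 'D': [-0.035, 0.0, 0.0, 0.0, 0.0], 'R': [[0.247, -0.969, -0.001], [-0.93, -0.238, 0.279], [-0.271, -0.068, -0.96]], 't': [-0.575, -0.036, 0.379]}
```

View pics/top0.png

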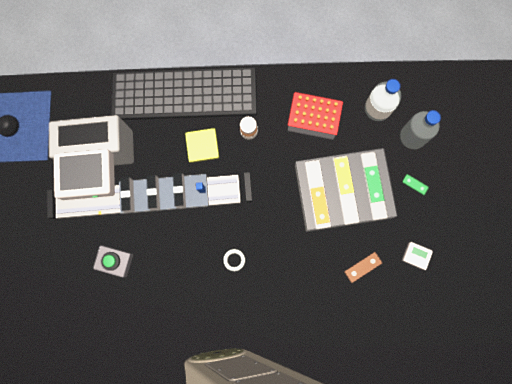

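View pics/side0.png

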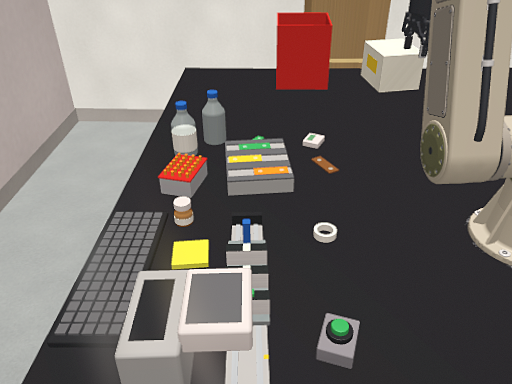

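View pics/wrist0.png

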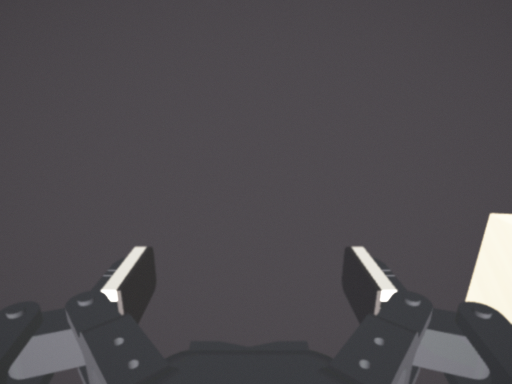

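Run:
```python
from h import *
s=monitor.get_state(); q=s['orientation']; print(Rn.from_quat([q[1],q[2],q[3],q[0]]).as_matrix().round(3))
```

```text
[[ 0.248 -0.     0.969]
 [-0.969  0.001  0.248]
 [-0.001 -1.     0.   ]]
```

Run:
```python
from h import *
im,d,c=load('top0')
a=im[110:235,30:270,::-1]; b=im[140:240,280:450,::-1]
cv2.imwrite('pics/c1.png',cv2.resize(a,None,fx=3.3,fy=3.3,interpolation=cv2.INTER_CUBIC))
cv2.imwrite('pics/c2.png',cv2.resize(b,None,fx=4.5,fy=4.5,interpolation=cv2.INTER_CUBIC))
P=cloud(d,c)
np.set_printoptions(suppress=True,precision=4)
hsv=cv2.cvtColor(im,cv2.COLOR_RGB2HSV)
def col(name,lo,hi,box):
    m=cv2.inRange(hsv,np.array(lo),np.array(hi)); mm=np.zeros_like(m); x0,y0,x1,y1=box; mm[y0:y1,x0:x1]=m[y0:y1,x0:x1]
    n,l,st,ce=cv2.connectedComponentsWithStats(mm)
    for i in range(1,n):
        if st[i,4]>15:
            p=P[l==i]; v,u=np.nonzero(l==i)
            print(name,st[i],ce[i].round(1),'med',np.nanmedian(p,0))
col('orange',(5,100,80),(20,255,255),(280,130,450,290))
col('yellow',(21,100,80),(35,255,255),(180,120,450,290))
col('green',(45,100,60),(85,255,255),(80,130,450,290))
col('blue',(100,120,60),(125,255,255),(180,170,270,220))
```

```text
orange [345 252  37  31 461] [362.9 267. ] med [ 0.4073 -0.3128  0.004 ]
yellow [185 128  34  35 186] [202.2 145.5] med [0.7257 0.0787 0.0008]
yellow [350 183   4  10  18] [351.7 188.1] med [ 0.5961 -0.2893  0.0449]
yellow [311 187  19  37 388] [319.6 205.1] med [ 0.5588 -0.2084  0.0441]
green [365 166  19  36 358] [373.9 183.7] med [ 0.6086 -0.3434  0.0444]
green [402 174  27  21 225] [415.  184.1] med [ 0.6114 -0.458   0.0028]
green [103 255  13  12 120] [108.4 260.6] med [0.4369 0.3025 0.0503]
blue [196 183   9  10  69] [199.9 187.2] med [0.6028 0.0764 0.0909]
```

View pics/c1.png

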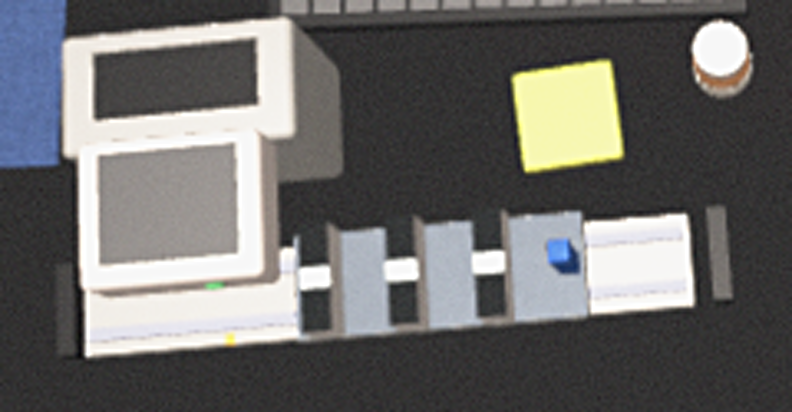

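View pics/c2.png

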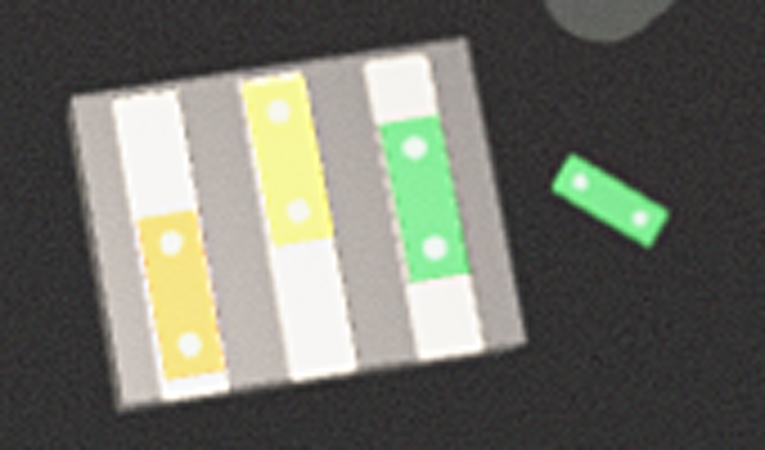

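Run:
```python
from h import *
np.set_printoptions(suppress=True,precision=4)
im,d,c=load('top0'); P=cloud(d,c)
def region(box,zlo,zhi):
    x0,y0,x1,y1=box; p=P[y0:y1,x0:x1].reshape(-1,3); return p[(p[:,2]>zlo)&(p[:,2]<zhi)]
def rect(p):
    r=cv2.minAreaRect((p[:,:2]*1000).astype(np.float32)); return r, cv2.boxPoints(r)/1000
p=region((285,140,402,240),.030,.055); r,b=rect(p); print('tray',len(p),r,'\n',b, np.median(p[:,2]))
p=region((114,170,250,220),.062,.08); print('seats z',len(p),np.median(p[:,2]))
p=region((114,170,250,220),.025,.045); r,b=rect(p); print('baseplate',len(p),r,'\n',b,np.median(p[:,2]))
# hist of heights
q=region((40,160,260,225),-.02,.12); print(np.histogram(q[:,2],bins=np.arange(-.02,.125,.005)))
# seats marks
v,u=np.mgrid[170:225,40:256]; 
Q=P[170:225,40:256]
m=((Q[...,2]>.06)&(Q[...,2]<.082)).astype(np.uint8); n,l,st,ce=cv2.connectedComponentsWithStats(m)
for i in range(1,n):
    if st[i,4]>20:
        pp=Q[l==i]; r,b=rect(pp); print(st[i],ce[i]+[40,170],np.median(pp,0),r)
```

```text
tray 6204 ((599.1776123046875, -273.4031677246094), (171.29100036621094, 220.33201599121094), 7.173458099365234) 
 [[ 0.5004 -0.1748]
 [ 0.528  -0.3934]
 [ 0.6979 -0.372 ]
 [ 0.6704 -0.1534]] 0.04364524745359573
seats z 1004 0.06984171419205334
baseplate 1847 ((605.3286743164062, 122.47998046875), (81.88822174072266, 327.6124267578125), 3.6856017112731934) 
 [[ 0.5539  0.2833]
 [ 0.575  -0.0436]
 [ 0.6567 -0.0384]
 [ 0.6357  0.2886]] 0.0335873466330542
(array([   0,    0,  161, 3394, 2775,  229, 1038,  721,  277,  321, 1199,
        500,   66,   62,   67,   52,   66,  492,  454,   13,    6,    6,
         31,   12,    0,    6,   41,   47]), array([-0.02 , -0.015, -0.01 , -0.005,  0.   ,  0.005,  0.01 ,  0.015,
        0.02 ,  0.025,  0.03 ,  0.035,  0.04 ,  0.045,  0.05 ,  0.055,
        0.06 ,  0.065,  0.07 ,  0.075,  0.08 ,  0.085,  0.09 ,  0.095,
        0.1  ,  0.105,  0.11 ,  0.115,  0.12 ]))
[132   2  12  35 331] [177.8459 189.0423] [0.6035 0.1309 0.07  ] ((604.2354736328125, 131.7414093017578), (80.77462005615234, 23.026206970214844), 3.075064182281494)
[106   5  12  34 332] [151.1928 191.5331] [0.5988 0.1956 0.0698] ((600.3804931640625, 196.36659240722656), (80.97466278076172, 23.681596755981445), 3.3357129096984863)
[ 80   7  12  34 349] [125.6533 193.7049] [0.5951 0.2572 0.0697] ((597.1140747070312, 258.4718017578125), (81.13960266113281, 24.552967071533203), 3.6506996154785156)
```

```bash
cat >> h.py <<'E'
def pose():
    s=monitor.get_state(); q=s['orientation']; return np.array(s['tcp_pos']),Rn.from_quat([q[1],q[2],q[3],q[0]]),s
def Rdown(h):
    h=np.radians(h); x=np.array([np.cos(h),np.sin(h),0]); y=np.array([0,0,-1.]); return Rn.from_matrix(np.c_[x,y,np.cross(x,y)])
def plan(p,h,g,n=None,mm=45,deg=9.5,start=None,turn=None):
    """rows to go from current pose to tcp p (m), heading h deg. prints. turn: force signed heading turn"""
    if start is None:
        p0,R0,_=pose()
    else: p0,R0=start
    p=np.array(p,float); D=p-p0
    x=R0.as_matrix()[:,0]; h0=np.degrees(np.arctan2(x[1],x[0]))
    dh=(h-h0+180)%360-180 if turn is None else turn
    m=int(np.ceil(max(np.abs(D).max()*1000/mm*1.0,np.linalg.norm(D)*1000/60,abs(dh)/deg,1)));
    if n: m=max(n,m)
    out=[];pc=p0;Rc=R0
    for i in range(1,m+1):
        pn=p0+D*i/m; Rn_=Rdown(h0+dh*i/m) 
        sh=Rc.inv().apply(pn-pc)*1000; rv=np.degrees((Rc.inv()*Rn_).as_rotvec())
        out.append(' '.join(['%g'%g]+['%.1f'%v for v in sh]+['%.1f'%v for v in rv])); pc,Rc=pn,Rn_
    print(m,'rows'); 
    for i in range(0,m,8): print('; '.join(out[i:i+8]))
    return pc,Rc
def st():
    p,R,s=pose(); M=R.as_matrix(); print('t',round(s['clock'],2),'tcp',p.round(4),'head',round(float(np.degrees(np.arctan2(M[1,0],M[0,0]))),2),'tilt y',M[:,1].round(4),'F',np.round(s['wrist_force'],2),'gap',round(s['finger_gap'],4),'j',np.round(s['joint_pos'],2))
E
python3 - <<'E'
from h import *
c=cams.calibration('wrist'); p,R,s=pose()
cp=-np.array(c['R']).T@np.array(c['t']); print('cam in tool mm',R.inv().apply(cp-p)*1000, 'cam axes in tool', (np.array(c['R'])@R.as_matrix()).round(3))
st()
plan([.607,.078,.2],3.2,0.0)
E
```

```text
cam in tool mm [   0.50276687 -120.48150637   70.88109437] cam axes in tool [[ 1.    -0.001 -0.001]
 [-0.001 -0.279 -0.96 ]
 [ 0.     0.96  -0.279]]
t 0.15 tcp [ 0.1426 -0.5567  0.2526] head -75.63 tilt y [-1.0e-04  1.4e-03 -1.0e+00] F [ 0.11 -0.28  0.68] gap 0.0856 j [-1.46  0.31  0.05  1.3   0.    1.43]
15 rows
0 -33.3 3.6 40.5 -0.0 -5.3 -0.1; 0 -29.5 3.5 43.4 0.0 -5.3 0.0; 0 -25.4 3.5 45.9 -0.0 -5.3 -0.0; 0 -21.1 3.5 48.0 0.0 -5.3 0.0; 0 -16.6 3.5 49.7 0.0 -5.3 0.0; 0 -11.9 3.5 51.0 0.0 -5.3 0.0; 0 -7.2 3.5 51.9 0.0 -5.3 0.0; 0 -2.4 3.5 52.4 0.0 -5.3 0.0
0 2.4 3.5 52.4 0.0 -5.3 0.0; 0 7.2 3.5 51.9 0.0 -5.3 0.0; 0 11.9 3.5 51.1 0.0 -5.3 0.0; 0 16.5 3.5 49.8 0.0 -5.3 0.0; 0 21.0 3.5 48.0 0.0 -5.3 0.0; 0 25.3 3.5 45.9 0.0 -5.3 0.0; 0 29.4 3.5 43.4 0.0 -5.3 0.0
```

The plates meant are orange at (320,205), yellow at (344,175) and the 90 mm green at (374,184), all in the tray. The look-alikes are the brown plate at (363,267) and the small green one at (415,184). The post is at (200,187) and the start button at (108,261). The close crop confirms these choices, and all three plates are present.

Emit:
drive_tool(plan="0 -33 3.5 40 0 -5.3 0; 0 -29.5 3.5 43.5 0 -5.3 0; 0 -25.5 3.5 46 0 -5.3 0; 0 -21 3.5 48 0 -5.3 0; 0 -16.5 3.5 49.5 0 -5.3 0; 0 -12 3.5 51 0 -5.3 0; 0 -7 3.5 52 0 -5.3 0; 0 -2.5 3.5 52.5 0 -5.3 0", grip_force=40)

```text
clock: 1.15
tcp_pos: [0.3907, -0.2085, 0.2219]
orientation: [0.68, -0.678, 0.197, -0.197]
wrist_force: [0.0, -0.2, 0.3]
finger_gap: 0.0428
```

Run:
```python
from h import *
st(); plan([.607,.078,.2],3.2,0.0)
```

```text
t 1.15 tcp [ 0.3907 -0.2085  0.2219] head -32.33 tilt y [ 4.0e-04  2.4e-03 -1.0e+00] F [ 0.05 -0.24  0.3 ] gap 0.0428 j [-0.67  0.07 -0.33  1.17  0.    1.46]
7 rows
0 4.2 3.2 51.1 -0.1 -5.1 -0.1; 0 8.7 3.1 50.5 0.0 -5.1 0.0; 0 13.2 3.1 49.6 0.0 -5.1 0.0; 0 17.5 3.1 48.2 0.0 -5.1 0.0; 0 21.7 3.1 46.5 0.0 -5.1 0.0; 0 25.7 3.1 44.4 0.0 -5.1 0.0; 0 29.5 3.1 41.9 0.0 -5.1 0.0
```

Tracking is good.

Emit:
drive_tool(plan="0 4 3 51 0 -5.1 0; 0 8.5 3 50.5 0 -5.1 0; 0 13 3 49.5 0 -5.1 0; 0 17.5 3 48 0 -5.1 0; 0 21.5 3 46.5 0 -5.1 0; 0 25.5 3 44.5 0 -5.1 0; 0 29.5 3 42 0 -5.1 0; 0 0 0 0 0 0 0")

```text
clock: 2.15
tcp_pos: [0.6089, 0.0948, 0.1984]
orientation: [0.707, -0.706, -0.03, 0.031]
wrist_force: [-0.1, -0.0, -0.7]
finger_gap: 0.0428
```

Run:
```python
from h import *
st(); im,d,c=snap('wrist','w1')
P=cloud(d,c); np.set_printoptions(suppress=True,precision=4)
hsv=cv2.cvtColor(im,cv2.COLOR_RGB2HSV); m=cv2.inRange(hsv,np.array((100,120,50)),np.array((125,255,255)))
p=P[m>0]; p=p[(p[:,2]>.086)&(p[:,2]<.1)]; print(len(p),p.mean(0), cv2.minAreaRect((p[:,:2]*1000).astype(np.float32)))
m=((P[...,2]>.062)&(P[...,2]<.078)).astype(np.uint8); n,l,s_,ce=cv2.connectedComponentsWithStats(m)
for i in range(1,n):
    if s_[i,4]>300: print(ce[i],s_[i,4],cv2.minAreaRect((P[l==i][:,:2]*1000).astype(np.float32)),np.median(P[l==i],0))
plan([.6065,.0775,.080],3.2,0.0)
```

```text
t 2.15 tcp [0.6089 0.0948 0.1984] head 4.91 tilt y [-0.0011  0.0017 -1.    ] F [-0.09 -0.02 -0.73] gap 0.0428 j [0.02 0.41 0.06 1.21 0.   1.51]
415 [0.6078 0.0801 0.0933] ((607.8092041015625, 79.35528564453125), (14.460460662841797, 15.119157791137695), 4.765161037445068)
[249.8624  57.6161] 3642 ((601.22412109375, 196.06884765625), (80.74918365478516, 22.603382110595703), 3.330068826675415) [0.6012 0.1962 0.0703]
[247.6165 145.033 ] 2996 ((604.9243774414062, 132.14535522460938), (80.4329605102539, 22.37616539001465), 3.2967522144317627) [0.6049 0.1328 0.0704]
3 rows
0 -0.9 39.5 -5.3 -0.1 0.5 -0.1; 0 -0.9 39.5 -5.3 0.0 0.5 0.0; 0 -0.8 39.5 -5.3 0.0 0.5 0.0
```

View pics/w1.png

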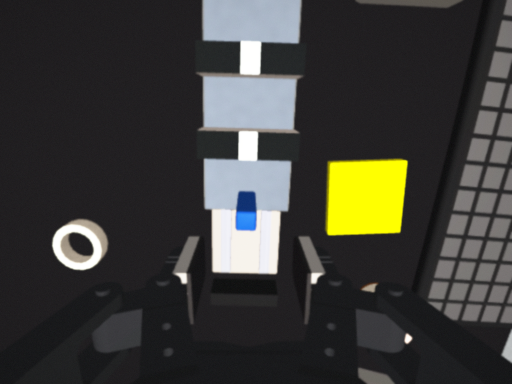

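Emit:
drive_tool(plan="0 0 30 -15.5 0 1.7 0; 0 0 45 0 0 0 0; 0 0 40 0 0 0 0; 0 0 3 0 0 0 0; -1 0 0 0 0 0 0; -1 0 0 0 0 0 0; -1 0 0 0 0 0 0; -1 0 0 0 0 0 0")

```text
clock: 3.2
tcp_pos: [0.6082, 0.0728, 0.0814]
orientation: [0.707, -0.707, -0.016, 0.016]
wrist_force: [1.6, -0.2, -10.5]
finger_gap: 0.0151
```

Run:
```python
from h import *
st()
```

```text
t 3.2 tcp [0.6082 0.0728 0.0814] head 2.6 tilt y [ 1.e-03  2.e-04 -1.e+00] F [  1.61  -0.19 -10.46] gap 0.0151 j [-0.01  0.48 -0.14  0.95  0.    1.51]
```

Emit:
drive_tool(plan="-1 0 0 -6 0 0 0; -1 0 0 -10 0 0 0; -1 0 0 -10 0 0 0; -1 0 0 -10 0 0 0; -1 0 0 -10 0 0 0; -1 0 0 -10 0 0 0; -1 0 0 -10 0 0 0; -1 0 0 -6 0 0 0")

```text
clock: 4.2
tcp_pos: [0.6125, -0.0029, 0.0813]
orientation: [0.708, -0.706, -0.017, 0.015]
wrist_force: [3.6, 2.8, -9.8]
finger_gap: 0.0155
```

Run:
```python
from h import *
st(); im,d,c=snap('top','t1'); a=im[150:235,30:290,::-1]
cv2.imwrite('pics/c3.png',cv2.resize(a,None,fx=3,fy=3,interpolation=cv2.INTER_CUBIC))
```

```text
t 4.2 tcp [ 0.6125 -0.0029  0.0813] head 2.65 tilt y [ 0.0024  0.0026 -1.    ] F [ 3.57  2.76 -9.85] gap 0.0155 j [-0.14  0.48 -0.14  0.95  0.    1.39]
```

View pics/c3.png

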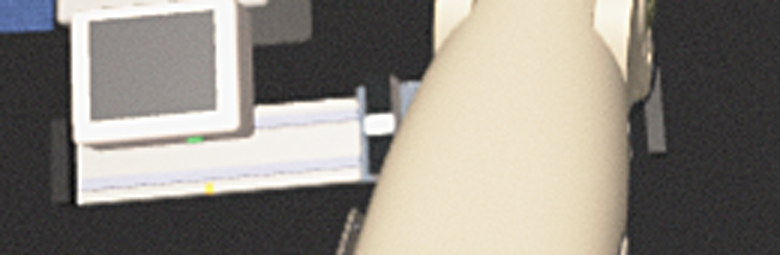

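Emit:
drive_tool(plan="-1 0 0 -8 0 0 0; -1 0 0 -8 0 0 0; -1 0 0 -8 0 0 0; -1 0 0 -6 0 0 0; -1 0 0 -6 0 0 0; -1 0 0 -6 0 0 0")

```text
clock: 5.0
tcp_pos: [0.6132, -0.0116, 0.0813]
orientation: [0.731, -0.682, -0.027, 0.023]
wrist_force: [4.0, 22.6, -6.8]
finger_gap: 0.0155
```

Emit:
drive_tool(plan="-1 0 0 0 0 0 0; 0 0 0 0 0 0 0; 0 0 0 0 0 0 0; 0 0 0 0 0 0 0; 0 0 -15 0 0 0 0; 0 0 -40 0 0 0 0; 0 0 -40 0 0 0 0; 0 0 -20 0 0 0 0")

```text
clock: 6.0
tcp_pos: [0.6125, -0.0216, 0.2053]
orientation: [0.729, -0.684, -0.028, 0.022]
wrist_force: [0.7, 0.3, 0.3]
finger_gap: 0.0428
```

Run:
```python
from h import *
st(); np.set_printoptions(suppress=True,precision=4)
im,d,c=snap('wrist','w2')
P=cloud(d,c)
hsv=cv2.cvtColor(im,cv2.COLOR_RGB2HSV); m=cv2.inRange(hsv,np.array((100,120,50)),np.array((125,255,255)))
p=P[m>0]; p=p[(p[:,2]>.086)&(p[:,2]<.1)]; print(len(p), cv2.minAreaRect((p[:,:2]*1000).astype(np.float32)))
m=((P[...,2]>.062)&(P[...,2]<.078)).astype(np.uint8); n,l,s_,ce=cv2.connectedComponentsWithStats(m)
for i in range(1,n):
    if s_[i,4]>300: print(ce[i],s_[i,4],cv2.minAreaRect((P[l==i][:,:2]*1000).astype(np.float32)),np.median(P[l==i],0))
```

```text
t 6.0 tcp [ 0.6125 -0.0216  0.2053] head 3.98 tilt y [ 0.0063  0.0646 -0.9979] F [0.66 0.27 0.28] gap 0.0428 j [-0.2   0.4   0.06  1.23  0.06  1.3 ]
449 ((612.9552612304688, -4.082653999328613), (15.278155326843262, 15.704776763916016), 3.6090941429138184)
[250.0863  26.1914] 3568 ((606.011474609375, 113.48477935791016), (80.34713745117188, 22.754600524902344), 3.3131117820739746) [0.6059 0.1127 0.0702]
[249.1533 111.8958] 2897 ((609.695556640625, 49.67203140258789), (80.19522094726562, 22.214664459228516), 3.2662007808685303) [0.6096 0.0497 0.0703]
```

View pics/w2.png

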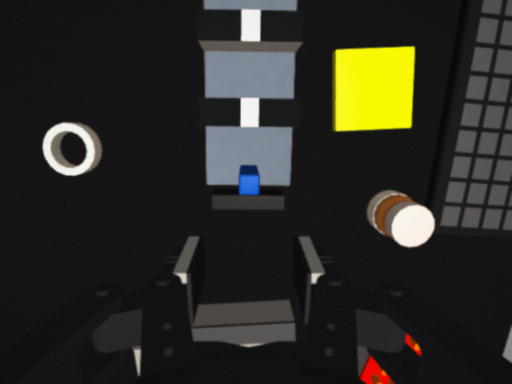

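Run:
```python
from h import *
im,d,c=load('top0'); P=cloud(d,c)
def reg(n,b):
    x0,y0,x1,y1=b; p=P[y0:y1,x0:x1].reshape(-1,3); p=p[p[:,2]>.012]; print(n,np.nanmin(p,0).round(3),np.nanmax(p,0).round(3))
reg('redbox',(286,90,345,140)); reg('bottle1',(365,75,402,122)); reg('bottle2',(402,108,442,150)); reg('jar',(238,115,260,140)); 
p=P[112:200,45:135].reshape(-1,3)
for z in (.1,.15,.2,.25):
    q=p[(p[:,2]>z)]; print('head',z,len(q),np.nanmin(q,0).round(3) if len(q) else'',np.nanmax(q,0).round(3) if len(q) else '')
plan([.65,-.267,.23],97.2,-1)
```

```text
redbox [ 0.733 -0.276  0.012] [ 0.842 -0.139  0.071]
bottle1 [ 0.777 -0.408  0.012] [ 0.846 -0.339  0.164]
bottle2 [ 0.701 -0.498  0.012] [ 0.772 -0.427  0.167]
jar [ 0.74  -0.062  0.013] [ 0.802 -0.016  0.065]
head 0.1 5283 [0.579 0.257 0.1  ] [0.776 0.43  0.157]
head 0.15 723 [0.582 0.274 0.15 ] [0.685 0.402 0.157]
head 0.2 0  
head 0.25 0  
10 rows
-1 2.0 -3.7 -24.5 -3.5 -9.3 1.1; -1 -2.1 -2.2 -24.7 0.0 -9.3 0.0; -1 -6.1 -2.2 -24.0 0.0 -9.3 0.0; -1 -9.9 -2.2 -22.7 0.0 -9.3 0.0; -1 -13.4 -2.2 -20.8 0.0 -9.3 0.0; -1 -16.6 -2.2 -18.4 0.0 -9.3 0.0; -1 -19.4 -2.2 -15.4 0.0 -9.3 0.0; -1 -21.6 -2.2 -12.1 0.0 -9.3 0.0
-1 -23.3 -2.2 -8.4 0.0 -9.3 0.0; -1 -24.4 -2.2 -4.6 0.0 -9.3 0.0
```

Emit:
drive_tool(plan="-1 2 -3.5 -24.5 -3.5 -9.3 1.1; -1 -2 -2 -24.5 0 -9.3 0; -1 -6 -2 -24 0 -9.3 0; -1 -10 -2 -22.5 0 -9.3 0; -1 -13.5 -2 -21 0 -9.3 0; -1 -16.5 -2 -18.5 0 -9.3 0; -1 -19.5 -2 -15.5 0 -9.3 0; -1 -21.5 -2 -12 0 -9.3 0")

```text
clock: 7.05
tcp_pos: [0.6467, -0.2224, 0.2302]
orientation: [-0.536, 0.54, 0.46, -0.458]
wrist_force: [-0.3, -0.1, -0.3]
finger_gap: 0.0001
```

Run:
```python
from h import *
st();plan([.65,-.267,.23],97.2,-1)
```

```text
t 7.05 tcp [ 0.6467 -0.2224  0.2302] head 80.95 tilt y [ 0.0053 -0.003  -1.    ] F [-0.32 -0.15 -0.28] gap 0.0001 j [-0.45  0.54  0.33  1.36 -0.   -0.29]
2 rows
-1 -21.8 0.2 -5.1 0.3 -8.1 -0.1; -1 -22.3 0.1 -2.0 0.0 -8.1 0.0
```

Emit:
drive_tool(plan="-1 -22 0 -5 0.3 -8 0; -1 -22 0 -2 0 -8 0; -1 0 0 0 0 0 0")

```text
clock: 7.42
tcp_pos: [0.6495, -0.2707, 0.2307]
orientation: [0.466, -0.468, -0.53, 0.531]
wrist_force: [0.3, 0.6, 0.2]
finger_gap: -0.0001
```

```bash
cat >> h.py <<'E'
def plates(P,im,zlo=.030,zhi=.056,box=None,show=True):
    hsv=cv2.cvtColor(im,cv2.COLOR_RGB2HSV); res={}
    for n,lo,hi in(('a',(5,90,80),(21,255,255)),('b',(22,90,80),(38,255,255)),('c',(45,90,60),(88,255,255))):
        m=cv2.inRange(hsv,np.array(lo),np.array(hi)); m=((m>0)&(P[...,2]>zlo)&(P[...,2]<zhi)).astype(np.uint8)
        m=cv2.morphologyEx(m,cv2.MORPH_CLOSE,np.ones((9,9),np.uint8)); nn,l,s,ce=cv2.connectedComponentsWithStats(m)
        for i in range(1,nn):
            if s[i,4]>150:
                q=P[l==i]; q=q[np.isfinite(q[:,0])&(q[:,2]>zlo)&(q[:,2]<zhi)]; r=cv2.minAreaRect((q[:,:2]*1000).astype(np.float32))
                (cx,cy),(w,h),an=r
                if w<h: w,h,an=h,w,an+90
                an=(an+90)%180-90
                print(n,'px',ce[i].round(0),'c',np.round([cx/1000,cy/1000],4),'size',round(w,1),round(h,1),'ang',round(an,2),'z',np.median(q[:,2]).round(4)); res.setdefault(n,[]).append((cx/1000,cy/1000,w,h,an))
    return res
TC=np.array([.5992,-.2734]);TA=np.radians(7.18)
def tray(xy,c=None,a=None):
    c=TC if c is None else c; a=TA if a is None else a
    d=np.asarray(xy)-c; return np.array([d[0]*np.cos(a)+d[1]*np.sin(a),-d[0]*np.sin(a)+d[1]*np.cos(a)])
def untray(xy): 
    a=TA; return TC+np.array([xy[0]*np.cos(a)-xy[1]*np.sin(a),xy[0]*np.sin(a)+xy[1]*np.cos(a)])
E
python3 - <<'E'
from h import *
st(); im,d,c=snap('wrist','w3'); P=cloud(d,c)
r=plates(P,im)
for k,v in r.items(): 
    for x in v: print(k,tray(x[:2]).round(4))
m=((P[...,2]>.034)&(P[...,2]<.05)); q=P[m]; r=cv2.minAreaRect((q[:,:2]*1000).astype(np.float32)); print(r,cv2.boxPoints(r))
im,d,c=load('top0'); P=cloud(d,c)
r=plates(P,im)
for k,v in r.items(): 
    for x in v: print(k,tray(x[:2]).round(4))
E
```

```text
t 7.42 tcp [ 0.6495 -0.2707  0.2307] head 97.28 tilt y [ 3.e-04 -3.e-03 -1.e+00] F [0.29 0.61 0.24] gap -0.0001 j [-0.51  0.58  0.41  1.39 -0.   -0.63]
a px [331.  86.] c [ 0.5611 -0.2067] size 89.9 34.6 ang 7.94 z 0.0432
a px [430. 288.] c [ 0.7578 -0.0458] size 40.8 23.7 ang -42.06 z 0.0351
b px [330.  90.] c [ 0.5616 -0.2077] size 89.0 30.9 ang 7.19 z 0.0438
b px [253. 158.] c [ 0.6324 -0.2702] size 90.2 32.0 ang 8.19 z 0.0439
c px [179. 124.] c [ 0.6098 -0.3439] size 89.1 34.1 ang 7.72 z 0.0439
a [-0.0294  0.0709]
a [0.1858 0.206 ]
b [-0.0291  0.0698]
b [ 0.0333 -0.0009]
c [ 0.0017 -0.0712]
((646.2754516601562, -236.50607299804688), (283.741455078125, 493.5135192871094), 2.5934479236602783) [[ 493.38464     3.578467]
 [ 515.71545  -489.42953 ]
 [ 799.16626  -476.5906  ]
 [ 776.83545    16.417389]]
a px [316. 111.] c [ 0.7925 -0.2079] size 101.7 75.0 ang 76.23 z 0.0522
b px [344. 176.] c [ 0.6305 -0.271 ] size 86.9 33.0 ang 7.63 z 0.0445
b px [320. 205.] c [ 0.5592 -0.2086] size 87.6 31.2 ang 7.34 z 0.0441
c px [374. 184.] c [ 0.6082 -0.3446] size 87.0 32.7 ang 7.6 z 0.0444
a [0.2    0.0408]
b [ 0.0314 -0.0016]
b [-0.0316  0.0693]
c [ 0.0001 -0.0717]
```

View pics/w3.png

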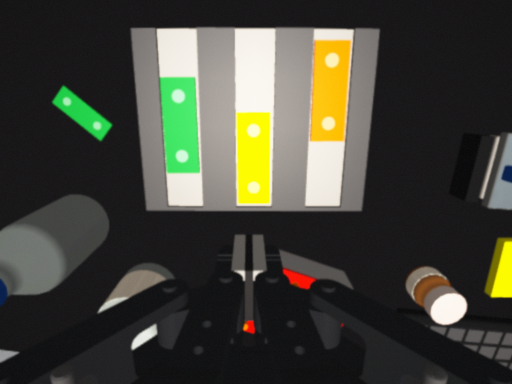

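```bash
sed -i 's/^TC=np.array(\[.5992,-.2734\])/TC=np.array([.6007,-.2732])/' h.py
python3 - <<'E'
from h import *
for n,p in(('a',(.5614,-.2070)),('b',(.6324,-.2702)),('c',(.6098,-.3439))): print(n,tray(p).round(4))
print(untray([-.020,.0695]))
s=plan([*untray([-.020,.0695]),.09],97.2,-1)
E
```

```text
a [-0.0307  0.0706]
b [ 0.0318 -0.001 ]
c [ 0.0002 -0.0713]
[ 0.57217024 -0.20674473]
4 rows
-1 18.1 35.2 17.2 -0.0 0.0 -0.1; -1 18.0 35.2 17.2 0.0 0.0 0.0; -1 18.0 35.2 17.2 0.0 0.0 0.0; -1 18.0 35.2 17.2 0.0 0.0 0.0
```

Emit:
drive_tool(plan="-1 18 35 17 0 0 0; -1 18 35 17 0 0 0; -1 18 35 17 0 0 0; -1 15 28 14 0 0 0; -1 0 0 0 0 0 0; -1 0 0 0 0 0 0")

```text
clock: 8.22
tcp_pos: [0.5758, -0.2031, 0.0975]
orientation: [-0.467, 0.472, 0.529, -0.529]
wrist_force: [0.4, -0.5, 0.9]
finger_gap: 0.0001
```

Run:
```python
from h import *
st(); plan([*untray([-.020,.0695]),.068],97.2,-1)
```

```text
t 8.22 tcp [ 0.5758 -0.2031  0.0975] head 96.85 tilt y [ 0.0056 -0.0035 -1.    ] F [ 0.43 -0.5   0.94] gap 0.0001 j [-0.47  0.46 -0.13  0.98 -0.   -0.59]
1 rows
-1 -3.1 29.5 4.2 0.3 -0.4 -0.2
```

Emit:
drive_tool(plan="-1 -3 20 4 0.3 -0.4 0; -1 0 9 0 0 0 0; -1 0 1 0 0 0 0; -1 0 1 0 0 0 0; -1 0 0 0 0 0 0")

```text
clock: 8.85
tcp_pos: [0.5792, -0.2099, 0.0726]
orientation: [-0.462, 0.473, 0.53, -0.53]
wrist_force: [-0.4, -0.5, -1.0]
finger_gap: -0.0002
```

Run:
```python
from h import *
st()
```

```text
t 8.85 tcp [ 0.5792 -0.2099  0.0726] head 97.14 tilt y [ 0.0121 -0.0098 -0.9999] F [-0.38 -0.48 -1.03] gap -0.0002 j [-0.48  0.49 -0.15  0.92 -0.   -0.6 ]
```

Emit:
drive_tool(plan="-1 3 2 7 0.7 0 -0.6; -1 0 3 0 0 0 0; -1 0 2 0 0 0 0; -1 0 0 0 0 0 0")

```text
clock: 9.35
tcp_pos: [0.5718, -0.2079, 0.0661]
orientation: [0.468, -0.468, -0.53, 0.531]
wrist_force: [-0.5, 0.7, 1.5]
finger_gap: 0.0003
```

Run:
```python
from h import *
st()
```

```text
t 9.35 tcp [ 0.5718 -0.2079  0.0661] head 97.13 tilt y [-1.e-03 -9.e-04 -1.e+00] F [-0.46  0.71  1.46] gap 0.0003 j [-0.48  0.49 -0.16  0.92 -0.   -0.6 ]
```

Emit:
drive_tool(plan="-1 0 1 0 0 0 0; -1 0 1 0 0 0 0")

```text
clock: 9.6
tcp_pos: [0.5718, -0.2079, 0.0661]
orientation: [0.468, -0.468, -0.53, 0.531]
wrist_force: [-2.8, 1.6, 8.2]
finger_gap: 0.0002
```

Emit:
drive_tool(plan="-1 0 2 0 0 0 0; -1 0 2 0 0 0 0")

```text
clock: 9.85
tcp_pos: [0.5718, -0.2079, 0.066]
orientation: [0.467, -0.469, -0.53, 0.531]
wrist_force: [-4.7, 2.8, 14.7]
finger_gap: 0.0002
```

Emit:
drive_tool(plan="-1 0 0.6 3 0 0 0; -1 0 0.7 6 0 0 0; -1 0 0.7 6 0 0 0")

```text
clock: 10.22
tcp_pos: [0.5593, -0.2106, 0.0661]
orientation: [-0.464, 0.471, 0.531, -0.53]
wrist_force: [2.4, -0.2, 6.2]
finger_gap: 0.0004
```

Run:
```python
from h import *
st(); im,d,c=snap('wrist','w4')
```

```text
t 10.22 tcp [ 0.5593 -0.2106  0.0661] head 97.19 tilt y [ 0.008 -0.005 -1.   ] F [ 2.36 -0.16  6.19] gap 0.0004 j [-0.49  0.47 -0.21  0.89 -0.   -0.62]
```

View pics/w4.png

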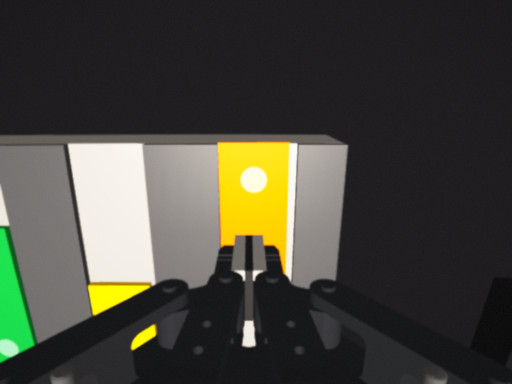

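Emit:
drive_tool(plan="-1 0 0.7 6 0 0 0; -1 0 0.7 6 0 0 0; -1 0 0.7 6 0 0 0; -1 0 0.7 6 0 0 0; -1 0 0.7 5 0 0 0")

```text
clock: 10.9
tcp_pos: [0.535, -0.2144, 0.0661]
orientation: [-0.46, 0.474, 0.535, -0.526]
wrist_force: [2.6, 2.2, 6.5]
finger_gap: 0.0
```

Run:
```python
from h import *
st(); im,d,c=snap('wrist','w5'); P=cloud(d,c)
r=plates(P,im)
for k,v in r.items(): 
    for x in v: print(k,tray(x[:2]).round(4))
```

```text
t 10.9 tcp [ 0.535  -0.2144  0.0661] head 97.3 tilt y [ 0.0237 -0.0039 -0.9997] F [2.58 2.19 6.52] gap 0.0 j [-0.52  0.42 -0.28  0.85  0.01 -0.65]
b px [256. 193.] c [ 0.5144 -0.215 ] size 64.3 32.0 ang 7.45 z 0.0439
b px [144. 336.] c [ 0.5949 -0.2661] size 21.9 6.1 ang -43.43 z 0.0439
c px [ 15. 315.] c [ 0.5949 -0.3357] size 65.8 21.5 ang -6.43 z 0.0439
b [-0.0783  0.0685]
b [-0.0049  0.0077]
c [-0.0136 -0.0612]
```

View pics/w5.png

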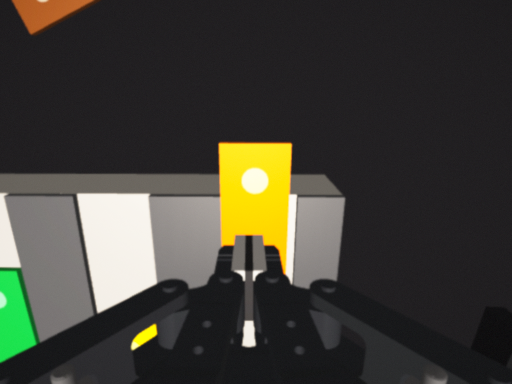

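Emit:
drive_tool(plan="-1 0 0.7 6 0.6 0 0; -1 0 0.7 6 0.6 0 0; -1 0 0.5 3 0 0 0; -1 0 -5 0 0 0 0; -1 0 -20 0 0 0 0; -1 0 -30 0 0 0 0; -1 0 -20 0 0 0 0")

```text
clock: 11.82
tcp_pos: [0.5166, -0.2145, 0.1388]
orientation: [0.467, -0.468, -0.53, 0.531]
wrist_force: [0.3, 0.1, -0.4]
finger_gap: -0.0002
```

Run:
```python
from h import *
st(); im,d,c=snap('wrist','w6'); P=cloud(d,c)
r=plates(P,im)
for k,v in r.items(): 
    for x in v: print(k,tray(x[:2]).round(4))
```

```text
t 11.82 tcp [ 0.5166 -0.2145  0.1388] head 97.3 tilt y [-4.e-04 -2.e-03 -1.e+00] F [ 0.34  0.06 -0.36] gap -0.0002 j [-0.54  0.34 -0.2   1.03 -0.   -0.66]
b px [250. 188.] c [ 0.5085 -0.2158] size 77.8 32.0 ang 7.46 z 0.0439
c px [ 71. 283.] c [ 0.6037 -0.3444] size 79.5 35.3 ang 7.7 z 0.0439
b [-0.0843  0.0685]
c [-0.0059 -0.071 ]
```

View pics/w6.png

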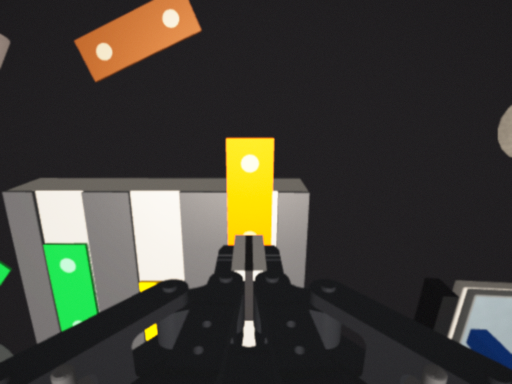

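Run:
```python
from h import *
print(untray([-.104,.0685])); a=plan([*untray([-.104,.0685]),.110],97.46,0.15)
plan([*untray([-.104,.0685]),.045],97.46,0.15,start=a)
```

```text
[ 0.48895392 -0.21823579]
1 rows
0.15 0.6 31.2 29.0 0.1 -0.2 -0.2
2 rows
0.15 0.0 32.5 0.0 0.0 0.0 0.0; 0.15 0.0 32.5 0.0 0.0 0.0 0.0
```

Emit:
drive_tool(plan="0.15 0.5 12 29 0 -0.2 0; 0.15 0 15 0 0 0 0; 0.15 0 0 0 0 0 0; 0.15 0 0 0 0 0 0")

```text
clock: 12.38
tcp_pos: [0.488, -0.2185, 0.1122]
orientation: [0.465, -0.467, -0.531, 0.532]
wrist_force: [-1.0, -0.5, -0.4]
finger_gap: 0.0489
```

Run:
```python
from h import *
st();plan([*untray([-.104,.0685]),.045],97.46,0.15,n=3)
```

```text
t 12.38 tcp [ 0.488  -0.2185  0.1122] head 97.49 tilt y [ 9.0e-04 -3.6e-03 -1.0e+00] F [-1.01 -0.48 -0.39] gap 0.0489 j [-0.57  0.32 -0.31  0.94 -0.   -0.7 ]
3 rows
0.15 0.1 22.4 -0.3 0.0 0.0 -0.2; 0.15 0.1 22.4 -0.3 0.0 0.0 0.0; 0.15 0.1 22.4 -0.3 0.0 0.0 0.0
```

Emit:
drive_tool(plan="0.15 0 22.5 0 0 0 0; 0.15 0 22.5 0 0 0 0; 0.15 0 16 0 0 0 0; 0.15 0 4 0 0 0 0; 0.15 0 0 0 0 0 0")

```text
clock: 13.0
tcp_pos: [0.4917, -0.2198, 0.0469]
orientation: [0.463, -0.468, -0.531, 0.533]
wrist_force: [-0.2, -0.3, 0.3]
finger_gap: 0.0494
```

Run:
```python
from h import *
st();plan([*untray([-.104,.0685]),.045],97.46,0.15); snap('wrist','w7')
```

```text
t 13.0 tcp [ 0.4917 -0.2198  0.0469] head 97.58 tilt y [ 0.0042 -0.0058 -1.    ] F [-0.17 -0.29  0.29] gap 0.0494 j [-0.57  0.39 -0.38  0.79 -0.   -0.7 ]
1 rows
0.15 1.9 1.9 2.6 0.2 0.1 -0.4
```

View pics/w7.png

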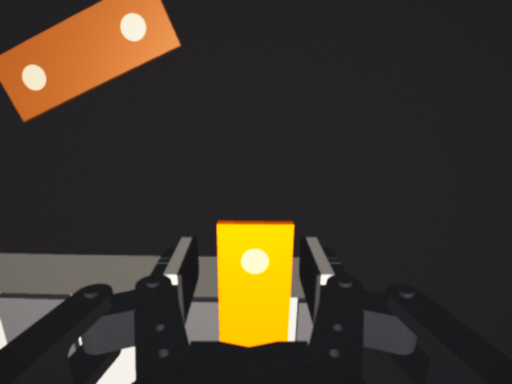

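Emit:
drive_tool(plan="0.15 2 2 2.5 0 0 0; 0.15 0 0 0 0 0 0; -1 0 0 0 0 0 0; -1 0 0 0 0 0 0; -1 0 0 0 0 0 0; -1 0 0 0 0 0 0", grip_force=50)

```text
clock: 13.8
tcp_pos: [0.4898, -0.218, 0.047]
orientation: [0.462, -0.469, -0.532, 0.532]
wrist_force: [-0.8, 0.7, 0.5]
finger_gap: 0.0303
```

Run:
```python
from h import *
st()
```

```text
t 13.8 tcp [ 0.4898 -0.218   0.047 ] head 97.61 tilt y [ 0.007  -0.0066 -1.    ] F [-0.77  0.71  0.52] gap 0.0303 j [-0.57  0.39 -0.39  0.78 -0.   -0.7 ]
```

Emit:
drive_tool(plan="-1 0 -5 0 0 0 0; -1 0 -15 0 0 0 0; -1 0 -30 0 0 0 0; -1 0 -40 0 0 0 0; -1 0 -40 0 0 0 0; -1 0 -25 0 0 0 0; -1 0 0 0 0 0 0")

```text
clock: 14.68
tcp_pos: [0.4894, -0.2183, 0.2124]
orientation: [0.461, -0.471, -0.531, 0.532]
wrist_force: [0.4, 0.3, -0.8]
finger_gap: 0.0304
```

Run:
```python
from h import *
st(); im,d,c=snap('wrist','w8'); P=cloud(d,c); p,R,s=pose()
r=plates(P,im,p[2]-.025,p[2]+.02)
hsv=cv2.cvtColor(im,cv2.COLOR_RGB2HSV); m=(cv2.inRange(hsv,np.array((5,90,80)),np.array((38,255,255)))>0)&np.isfinite(P[...,2])&(P[...,2]>p[2]-.03)
q=R.inv().apply(P[m]-p)*1000; print('tool frame ranges',np.percentile(q,[1,50,99],axis=0).round(1))
A=np.c_[q[:,0],q[:,2],np.ones(len(q))]; print('plane y=ax+bz+c',np.linalg.lstsq(A,q[:,1],rcond=None)[0].round(3))
print(cv2.minAreaRect(q[:,[0,2]].astype(np.float32)))
S3=np.array([.6023,.1773]);a=np.radians(3.29); t=S3-.026*np.array([np.cos(a),np.sin(a)]); print(t)
plan([*t,.2],93.29,-1,mm=40)
```

```text
t 14.68 tcp [ 0.4894 -0.2183  0.2124] head 97.55 tilt y [ 0.0109 -0.0109 -0.9999] F [ 0.41  0.3  -0.81] gap 0.0304 j [-0.57  0.24 -0.15  1.16 -0.   -0.7 ]
a px [248. 271.] c [ 0.4996 -0.2177] size 61.5 36.1 ang 9.09 z 0.209
b px [249. 285.] c [ 0.4987 -0.2177] size 59.4 31.8 ang 8.61 z 0.2092
tool frame ranges [[-16.8 -22.  -38.5]
 [ -0.8   1.9  -7.3]
 [ 14.7   4.9  19.7]]
plane y=ax+bz+c [ 0.003 -0.026  1.22 ]
((-6.873447418212891, -10.489147186279297), (61.64797592163086, 46.58009338378906), 89.67807006835938)
[0.57634285 0.17580787]
10 rows
-1 37.9 0.8 -13.8 0.5 0.4 -0.6; -1 38.0 1.1 -13.6 0.0 0.4 0.0; -1 38.1 1.1 -13.3 0.0 0.4 0.0; -1 38.2 1.1 -13.0 0.0 0.4 0.0; -1 38.3 1.1 -12.7 0.0 0.4 0.0; -1 38.4 1.1 -12.4 0.0 0.4 0.0; -1 38.5 1.1 -12.1 0.0 0.4 0.0; -1 38.6 1.1 -11.9 0.0 0.4 0.0
-1 38.6 1.1 -11.6 0.0 0.4 0.0; -1 38.7 1.1 -11.3 0.0 0.4 0.0
```

View pics/w8.png

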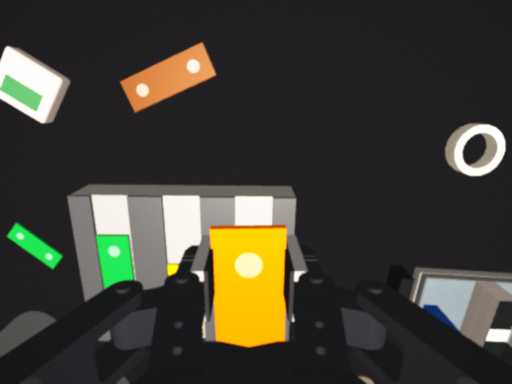

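Emit:
drive_tool(plan="-1 38 1 -14 0.5 0.4 -0.6; -1 38 1 -13.5 0 0.4 0; -1 38 1 -13 0 0.4 0; -1 38 1 -13 0 0.4 0; -1 38 1 -12.5 0 0.4 0; -1 38 1 -12.5 0 0.4 0; -1 38 1 -12 0 0.4 0; -1 38 1 -12 0 0.4 0")

```text
clock: 15.72
tcp_pos: [0.5554, 0.1019, 0.1913]
orientation: [0.488, -0.478, -0.513, 0.52]
wrist_force: [0.1, -0.1, -0.9]
finger_gap: 0.0303
```

Run:
```python
from h import *
st()
S3=np.array([.6023,.1773]);a=np.radians(3.29); t=S3-.0253*np.array([np.cos(a),np.sin(a)])
plan([*t,.15],93.29,-1,mm=40)
```

```text
t 15.72 tcp [0.5554 0.1019 0.1913] head 93.8 tilt y [-0.0168  0.0014 -0.9999] F [ 0.14 -0.08 -0.89] gap 0.0303 j [ 0.04  0.33 -0.08  1.17  0.   -0.03]
2 rows
-1 36.1 20.5 -13.6 -1.0 0.3 0.1; -1 36.2 20.6 -13.1 0.0 0.3 0.0
```

Emit:
drive_tool(plan="-1 36 8 -13 -0.8 0.3 0; -1 28 8 -9 0 0.2 0; -1 2 0 0 0 0 0; -1 0 0 0 0 0 0")

```text
clock: 16.23
tcp_pos: [0.5701, 0.1732, 0.1686]
orientation: [0.488, -0.481, -0.512, 0.518]
wrist_force: [-0.3, 0.3, -0.7]
finger_gap: 0.0304
```

```bash
cat >> h.py <<'E'
A3=np.radians(3.29)
SEAT={1:np.array([.6097,.0497]),2:np.array([.6060,.1135]),3:np.array([.6023,.1773])}
def seatc(fn=None,cam='wrist',zlo=.062,zhi=.0785):
    im,d,c=snap(cam,fn); P=cloud(d,c)
    m=((P[...,2]>zlo)&(P[...,2]<zhi)&(P[...,0]>.53)&(P[...,0]<.68)&(P[...,1]>-.02)&(P[...,1]<.25)).astype(np.uint8); m=cv2.morphologyEx(m,cv2.MORPH_OPEN,np.ones((3,3),np.uint8)); n,l,s_,ce=cv2.connectedComponentsWithStats(m)
    for i in range(1,n):
        if s_[i,4]>100:
            q=P[l==i]; (cx,cy),(w,h),an=cv2.minAreaRect((q[:,:2]*1000).astype(np.float32))
            if w<h: w,h,an=h,w,an+90
            print(ce[i].round(0),s_[i,4],'c',round(cx/1000,4),round(cy/1000,4),'sz',round(w,1),round(h,1),'ang',round((an+90)%180-90,2),'z',np.median(q[:,2]).round(4))
    return im,P
E
python3 - <<'E'
from h import *
st()
im,P=seatc('w9')
t=SEAT[3]-.0253*np.array([np.cos(A3),np.sin(A3)]); print(t)
plan([*t,.10],93.29,-1,mm=40)
E
```

```text
t 16.23 tcp [0.5701 0.1732 0.1686] head 93.52 tilt y [-1.180e-02  4.000e-04 -9.999e-01] F [-0.25  0.29 -0.74] gap 0.0304 j [ 0.16  0.4  -0.04  1.14  0.    0.1 ]
[ 85. 241.] 3331 c 0.6097 0.0497 sz 80.8 23.9 ang 3.52 z 0.0702
[166. 233.] 2562 c 0.6028 0.1131 sz 74.4 22.8 ang 3.12 z 0.0703
[252. 209.] 951 c 0.5736 0.1757 sz 23.1 21.3 ang 3.62 z 0.0702
[ 20. 242.] 433 c 0.6091 -0.0003 sz 21.3 11.7 ang 44.17 z 0.0704
[0.5770417  0.17584804]
2 rows
-1 1.2 34.2 -4.0 -0.7 0.1 0.1; -1 1.2 34.3 -3.6 0.0 0.1 0.0
```

View pics/w9.png

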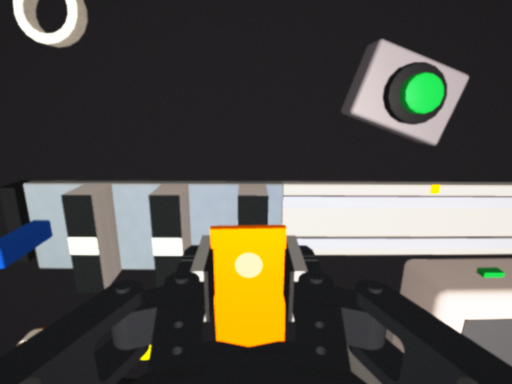

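Emit:
drive_tool(plan="-1 1 30 -4 -0.6 0 0; -1 1 28 -3 0 0 0; -1 0 5 0 0 0 0; -1 0 0 0 0 0 0")

```text
clock: 16.77
tcp_pos: [0.5774, 0.1711, 0.1062]
orientation: [-0.486, 0.486, 0.514, -0.513]
wrist_force: [-0.8, -0.4, 0.2]
finger_gap: 0.0304
```

Run:
```python
from h import *
st()
t=SEAT[3]-.0253*np.array([np.cos(A3),np.sin(A3)])
plan([*t,.08],93.29,-1,mm=40)
```

```text
t 16.77 tcp [0.5774 0.1711 0.1062] head 93.17 tilt y [ 1.2e-03  6.0e-04 -1.0e+00] F [-0.81 -0.35  0.22] gap 0.0304 j [ 0.15  0.44 -0.13  0.99  0.    0.1 ]
1 rows
-1 4.7 26.2 0.1 0.1 -0.1 0.0
```

Emit:
drive_tool(plan="-1 4.5 12 0 0 0 0; -1 0 10 0 0 0 0; -1 0 0 0 0 0 0; -1 0 0 0 0 0 0")

```text
clock: 17.27
tcp_pos: [0.5785, 0.1757, 0.0853]
orientation: [-0.485, 0.487, 0.515, -0.512]
wrist_force: [0.3, 0.3, -0.1]
finger_gap: 0.0304
```

Run:
```python
from h import *
st()
t=SEAT[3]-.0253*np.array([np.cos(A3),np.sin(A3)])
plan([*t,.079],93.29,-1,mm=40)
```

```text
t 17.27 tcp [0.5785 0.1757 0.0853] head 93.14 tilt y [ 0.0048  0.0012 -1.    ] F [ 0.34  0.29 -0.1 ] gap 0.0304 j [ 0.16  0.46 -0.16  0.94  0.    0.11]
1 rows
-1 0.2 6.2 1.5 0.3 -0.1 0.1
```

Emit:
drive_tool(plan="-1 0 4 1.5 0.3 0 0; -1 0 2 0 0 0 0; -1 0 1 0 0 0 0; -1 0 0 0 0 0 0")

```text
clock: 17.77
tcp_pos: [0.5772, 0.1758, 0.0783]
orientation: [-0.486, 0.486, 0.514, -0.513]
wrist_force: [-0.3, -0.1, -0.6]
finger_gap: 0.0307
```

Run:
```python
from h import *
st()
t=SEAT[3]-.0253*np.array([np.cos(A3),np.sin(A3)])
plan([*t,.077],93.29,-1,mm=40)
im,P=seatc('w10')
```

```text
t 17.77 tcp [0.5772 0.1758 0.0783] head 93.15 tilt y [ 0.     0.001 -1.   ] F [-0.25 -0.14 -0.65] gap 0.0307 j [ 0.16  0.47 -0.16  0.94  0.    0.11]
1 rows
-1 0.0 1.3 0.2 0.0 -0.1 0.1
[249. 280.] 9205 c 0.5841 0.1799 sz 64.3 55.2 ang 20.71 z 0.075
[  9. 306.] 1930 c 0.6033 0.06 sz 67.9 11.0 ang -6.11 z 0.0682
[110. 257.] 3059 c 0.581 0.1122 sz 31.9 23.2 ang 3.62 z 0.0701
[105. 338.] 123 c 0.621 0.107 sz 11.3 4.0 ang -47.4 z 0.0704
[138. 368.] 327 c 0.64 0.122 sz 20.1 7.3 ang -39.91 z 0.0702
```

View pics/w10.png

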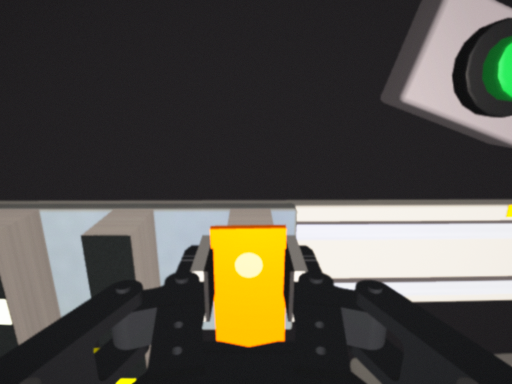

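Emit:
drive_tool(plan="-1 0 1 0 0 0 0; -1 0 1 0 0 0 0; -1 0 0.5 0 0 0 0")

```text
clock: 18.2
tcp_pos: [0.5775, 0.1759, 0.0771]
orientation: [-0.486, 0.486, 0.514, -0.513]
wrist_force: [-1.3, -0.2, 3.6]
finger_gap: 0.0303
```

Contact with 3.6 N at the expected height. I'll release gently and rise straight up.

Emit:
drive_tool(plan="-1 0 0 0 0 0 0; -0.1 0 0 0 0 0 0; -0.1 0 0 0 0 0 0; -0.1 0 0 0 0 0 0; 0.1 0 0 0 0 0 0; 0.1 0 -15 0 0 0 0; 0.1 0 -40 0 0 0 0; 0.1 0 -40 0 0 0 0")

```text
clock: 19.2
tcp_pos: [0.5752, 0.1753, 0.1721]
orientation: [0.488, -0.485, -0.512, 0.515]
wrist_force: [0.3, -0.6, -0.3]
finger_gap: 0.0469
```

Run:
```python
from h import *
st(); im,d,c=snap('wrist','w11'); P=cloud(d,c)
r=plates(P,im,.066,.082)
for k,v in r.items():
    for x in v:
        e=np.array(x[:2])-SEAT[3]; print(k,'seat frame mm',(np.array([e[0]*np.cos(A3)+e[1]*np.sin(A3),-e[0]*np.sin(A3)+e[1]*np.cos(A3)])*1000).round(1))
```

```text
t 19.2 tcp [0.5752 0.1753 0.1721] head 93.14 tilt y [-0.0059 -0.     -1.    ] F [ 0.31 -0.56 -0.35] gap 0.0469 j [ 0.16  0.4  -0.03  1.15  0.    0.11]
b px [250. 235.] c [0.6021 0.177 ] size 90.1 31.9 ang 4.29 z 0.0739
b seat frame mm [-0.2 -0.2]
```

View pics/w11.png

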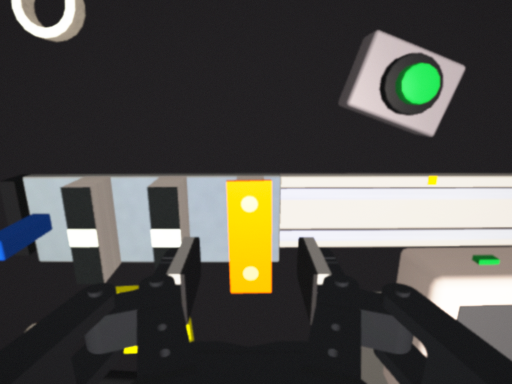

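Run:
```python
from h import *
st(); plan([*untray([.042,-.001]),.15],97.2,-1,mm=48)
```

```text
t 19.25 tcp [0.5778 0.1758 0.1783] head 93.15 tilt y [ 0.0025  0.0014 -1.    ] F [1.07 0.2  3.34] gap 0.0468 j [ 0.16  0.4  -0.02  1.15  0.    0.11]
10 rows
-1 -44.8 2.8 -4.0 0.1 -0.4 0.1; -1 -44.8 2.8 -3.7 0.0 -0.4 0.0; -1 -44.8 2.8 -3.4 0.0 -0.4 0.0; -1 -44.8 2.8 -3.1 0.0 -0.4 0.0; -1 -44.9 2.8 -2.7 0.0 -0.4 0.0; -1 -44.9 2.8 -2.4 0.0 -0.4 0.0; -1 -44.9 2.8 -2.1 0.0 -0.4 0.0; -1 -44.9 2.8 -1.8 0.0 -0.4 0.0
-1 -44.9 2.8 -1.5 0.0 -0.4 0.0; -1 -44.9 2.8 -1.2 0.0 -0.4 0.0
```

Emit:
drive_tool(plan="-1 -35 -3 -4 0 -0.4 0; -1 -45 0 -4 0 -0.4 0; -1 -45 2 -3.5 0 -0.4 0; -1 -45 2 -3 0 -0.4 0; -1 -45 2 -3 0 -0.4 0; -1 -45 2 -2.5 0 -0.4 0; -1 -45 2 -2 0 -0.4 0; -1 -45 2 -2 0 -0.4 0")

```text
clock: 20.25
tcp_pos: [0.6367, -0.1776, 0.1822]
orientation: [-0.464, 0.474, 0.534, -0.524]
wrist_force: [-0.0, 0.1, -0.2]
finger_gap: 0.0002
```

Run:
```python
from h import *
st(); plan([*untray([.042,-.001]),.12],97.2,-1,mm=40)
```

```text
t 20.25 tcp [ 0.6367 -0.1776  0.1822] head 96.91 tilt y [ 2.070e-02  6.000e-04 -9.998e-01] F [-0.04  0.15 -0.21] gap 0.0002 j [-0.4   0.49  0.14  1.2   0.01 -0.52]
3 rows
-1 -30.4 20.7 2.2 1.2 -0.1 -0.1; -1 -30.4 20.7 1.8 0.0 -0.1 0.0; -1 -30.4 20.7 1.9 0.0 -0.1 0.0
```

Emit:
drive_tool(plan="-1 -30 20 2 1 -0.1 0; -1 -30 20 2 0 -0.1 0; -1 -22 20 2 0 0 0; -1 -3 8 0 0 0 0; -1 0 0 0 0 0 0")

```text
clock: 20.88
tcp_pos: [0.643, -0.2695, 0.116]
orientation: [-0.466, 0.472, 0.53, -0.528]
wrist_force: [0.2, 0.6, 0.1]
finger_gap: 0.0003
```

Run:
```python
from h import *
st(); plan([*untray([.042,-.001]),.069],97.2,-1,mm=40); snap('wrist','w12')
```

```text
t 20.88 tcp [ 0.643  -0.2695  0.116 ] head 96.87 tilt y [ 0.008  -0.0035 -1.    ] F [0.24 0.55 0.13] gap 0.0003 j [-0.51  0.61  0.16  1.12  0.   -0.63]
2 rows
-1 0.4 23.5 0.4 0.4 -0.2 -0.3; -1 0.3 23.5 0.2 0.0 -0.2 0.0
```

View pics/w12.png

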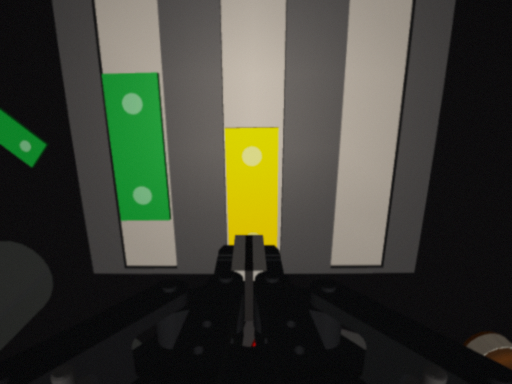

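Emit:
drive_tool(plan="-1 0 22 0.5 0.4 -0.3 0; -1 0 18 0 0 0 0; -1 0 3 0 0 0 0; -1 0 0 0 0 0 0")

```text
clock: 21.42
tcp_pos: [0.644, -0.2658, 0.0724]
orientation: [0.464, -0.468, -0.531, 0.532]
wrist_force: [0.6, 0.3, 0.3]
finger_gap: 0.0002
```

Run:
```python
from h import *
st(); plan([*untray([.042,-.001]),.066],97.2,-1,mm=40)
```

```text
t 21.43 tcp [ 0.644  -0.2658  0.0724] head 97.51 tilt y [ 0.0024 -0.0051 -1.    ] F [0.55 0.32 0.33] gap 0.0002 j [-0.51  0.64  0.11  1.04 -0.   -0.64]
1 rows
-1 -2.8 6.4 1.9 0.1 0.3 -0.3
```

Emit:
drive_tool(plan="-1 -3 4 2 0 0.3 0; -1 0 2 0 0 0 0; -1 0 1 0 0 0 0; -1 0 0.6 0 0 0 0")

```text
clock: 21.92
tcp_pos: [0.6432, -0.2696, 0.0662]
orientation: [0.465, -0.47, -0.53, 0.531]
wrist_force: [-1.0, 0.4, 2.8]
finger_gap: -0.0001
```

Emit:
drive_tool(plan="-1 0 0.6 4 0.1 0 0; -1 0 0.6 8 0.2 0 0; -1 0 0.6 8 0.3 0 0; -1 0 0.6 8 0.3 0 0")

```text
clock: 22.42
tcp_pos: [0.6163, -0.2742, 0.0661]
orientation: [0.466, -0.468, -0.526, 0.535]
wrist_force: [1.3, 0.9, 3.9]
finger_gap: 0.0001
```

Run:
```python
from h import *
st(); im,d,c=snap('wrist','w13'); P=cloud(d,c)
for k,v in plates(P,im).items(): 
    for x in v: t=tray(x[:2]); print(k,t.round(4),'near end',t[0]-x[2]/2000)
```

```text
t 22.43 tcp [ 0.6163 -0.2742  0.0661] head 97.23 tilt y [-0.0057 -0.0108 -0.9999] F [1.33 0.91 3.91] gap 0.0001 j [-0.53  0.61  0.04  1.   -0.01 -0.66]
b px [254. 190.] c [ 0.5943 -0.2754] size 67.8 33.2 ang 7.27 z 0.0439
c px [110. 210.] c [ 0.6112 -0.3433] size 93.0 35.0 ang 7.8 z 0.0439
b [-0.0066 -0.0014] near end -0.04049614296979337
c [ 0.0016 -0.0709] near end -0.04485173984226936
```

Emit:
drive_tool(plan="-1 0 0.6 8 0 0 0; -1 0 0.6 8 0.2 0 -0.2; -1 0 0.6 8 0.2 0 -0.2; -1 0 0.6 8 0.2 0 0; -1 0 0.6 8 0.2 0 0; -1 0 0.6 8 0.2 0 0; -1 0 0.6 8 0.2 0 0; -1 0 0.6 8 0.2 0 0")

```text
clock: 23.48
tcp_pos: [0.552, -0.2825, 0.0662]
orientation: [0.471, -0.463, -0.524, 0.538]
wrist_force: [2.5, 2.0, 3.8]
finger_gap: -0.0
```

Run:
```python
from h import *
st(); im,d,c=snap('wrist','w14'); P=cloud(d,c)
for k,v in plates(P,im).items(): 
    for x in v: t=tray(x[:2]); print(k,t.round(4),'near end',t[0]-x[2]/2000)
```

```text
t 23.48 tcp [ 0.552  -0.2825  0.0662] head 97.31 tilt y [-0.0213 -0.0072 -0.9997] F [2.48 2.03 3.84] gap -0.0 j [-0.59  0.52 -0.11  0.95 -0.02 -0.72]
b px [254. 191.] c [ 0.5295 -0.2839] size 67.8 35.1 ang 5.18 z 0.0439
c px [115. 279.] c [ 0.5811 -0.3472] size 34.3 33.8 ang -82.84 z 0.0439
c px [144. 336.] c [ 0.6089 -0.3336] size 20.8 6.2 ang -47.76 z 0.0438
b [-0.072  -0.0017] near end -0.10589812814097257
c [-0.0287 -0.071 ] near end -0.04591023786177472
c [ 0.0006 -0.0609] near end -0.009801788803580343
```

Emit:
drive_tool(plan="-1 0 0.6 8 -0.5 0 -0.2; -1 0 0.6 7 -0.5 0 0; -1 0 0.4 2 0 0 0; -1 0 -5 0 0 0 0; -1 0 -20 0 0 0 0; -1 0 -30 0 0 0 0; -1 0 -20 0 0 0 0")

```text
clock: 24.4
tcp_pos: [0.5273, -0.2828, 0.1379]
orientation: [0.473, -0.462, -0.528, 0.533]
wrist_force: [0.9, 0.2, -0.2]
finger_gap: 0.0002
```

Run:
```python
from h import *
st(); im,d,c=snap('wrist','w15'); P=cloud(d,c)
for k,v in plates(P,im).items(): 
    for x in v: t=tray(x[:2]); print(k,t.round(4),'near end',t[0]-x[2]/2000)
```

```text
t 24.4 tcp [ 0.5273 -0.2828  0.1379] head 97.21 tilt y [-0.0148  0.0053 -0.9999] F [ 0.91  0.19 -0.19] gap 0.0002 j [-0.62  0.43 -0.08  1.08 -0.   -0.75]
b px [247. 188.] c [ 0.5171 -0.2854] size 78.7 34.5 ang 6.34 z 0.0439
c px [153. 264.] c [ 0.5855 -0.347 ] size 41.7 33.7 ang 6.99 z 0.0438
c px [149. 333.] c [ 0.6431 -0.3502] size 21.5 8.4 ang -47.3 z 0.0438
b [-0.0844 -0.0017] near end -0.1237634283603194
c [-0.0243 -0.0713] near end -0.045198293457962835
c [ 0.0325 -0.0817] near end 0.021752217228594318
```

View pics/w15.png

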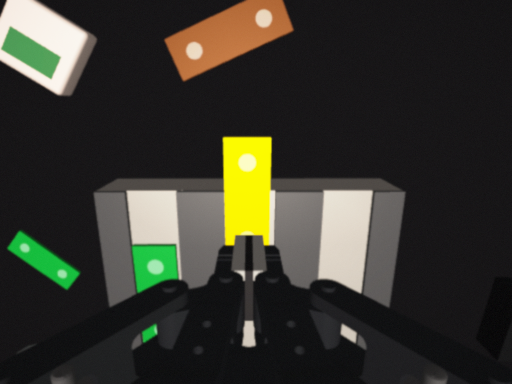

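Run:
```python
from h import *
st(); plan([*untray([-.1045,-.0017]),.110],97.1,0.15)
```

```text
t 24.45 tcp [ 0.5282 -0.2834  0.1403] head 97.22 tilt y [-0.0122  0.0034 -0.9999] F [ 0.36 -0.13  1.9 ] gap -0.0 j [-0.62  0.42 -0.08  1.08 -0.   -0.75]
1 rows
0.15 -0.8 30.7 30.9 -0.7 0.1 0.3
```

Emit:
drive_tool(plan="0.15 0 6 30 -0.6 0 0.3; 0.15 0 18 2 0 0 0; 0.15 0 0 0 0 0 0; 0.15 0 0 0 0 0 0")

```text
clock: 24.95
tcp_pos: [0.4933, -0.287, 0.1147]
orientation: [0.469, -0.466, -0.529, 0.531]
wrist_force: [-0.7, -0.0, 0.3]
finger_gap: 0.0492
```

Run:
```python
from h import *
st();plan([*untray([-.1045,-.0017]),.0465],97.1,0.15,n=3)
```

```text
t 24.95 tcp [ 0.4933 -0.287   0.1147] head 97.21 tilt y [-5.e-03  7.e-04 -1.e+00] F [-0.65 -0.03  0.31] gap 0.0492 j [-0.67  0.39 -0.2   0.99 -0.   -0.79]
3 rows
0.15 -0.5 22.7 -1.4 -0.3 0.0 0.1; 0.15 -0.5 22.7 -1.2 0.0 0.0 0.0; 0.15 -0.5 22.7 -1.2 0.0 0.0 0.0
```

Emit:
drive_tool(plan="0.15 -0.5 22.5 -1 0 0 0; 0.15 -0.5 22.5 -1 0 0 0; 0.15 0 16 -1 0 0 0; 0.15 0 4 0 0 0 0; 0.15 0 0 0 0 0 0")

```text
clock: 25.58
tcp_pos: [0.4983, -0.2885, 0.0498]
orientation: [0.468, -0.467, -0.53, 0.532]
wrist_force: [-0.1, 0.2, 0.5]
finger_gap: 0.0491
```

Run:
```python
from h import *
st();plan([*untray([-.1045,-.0017]),.046],97.1,0.15); snap('wrist','w16')
```

```text
t 25.57 tcp [ 0.4983 -0.2885  0.0498] head 97.28 tilt y [-0.003  -0.0015 -1.    ] F [-0.08  0.19  0.47] gap 0.0491 j [-0.66  0.46 -0.27  0.85 -0.   -0.79]
1 rows
0.15 0.7 3.8 1.0 -0.2 0.2 -0.1
```

View pics/w16.png

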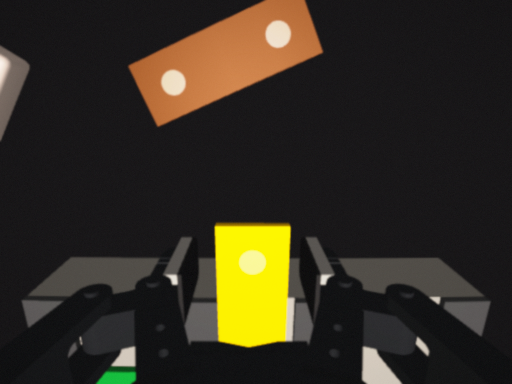

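Emit:
drive_tool(plan="0.15 1 3.5 1 0 0 0; 0.15 0 0 0 0 0 0; -1 0 0 0 0 0 0; -1 0 0 0 0 0 0; -1 0 0 0 0 0 0; -1 0 0 0 0 0 0")

```text
clock: 26.38
tcp_pos: [0.4979, -0.2877, 0.0483]
orientation: [0.467, -0.468, -0.53, 0.532]
wrist_force: [-0.3, 1.1, 0.8]
finger_gap: 0.0302
```

Run:
```python
from h import *
st()
```

```text
t 26.38 tcp [ 0.4979 -0.2877  0.0483] head 97.3 tilt y [-7.0e-04 -2.4e-03 -1.0e+00] F [-0.27  1.05  0.76] gap 0.0302 j [-0.66  0.45 -0.28  0.84 -0.   -0.79]
```

Emit:
drive_tool(plan="-1 0 -5 0 0 0 0; -1 0 -15 0 0 0 0; -1 0 -30 0 0 0 0; -1 0 -40 0 0 0 0; -1 0 -40 0 0 0 0; -1 0 -25 0 0 0 0; -1 0 0 0 0 0 0")

```text
clock: 27.25
tcp_pos: [0.4986, -0.2887, 0.2135]
orientation: [0.465, -0.47, -0.529, 0.532]
wrist_force: [0.4, 0.1, -1.1]
finger_gap: 0.0305
```

```bash
cat >> h.py <<'E'
def held(fn,lo=(5,90,80),hi=(88,255,255)):
    im,d,c=snap('wrist',fn); P=cloud(d,c); p,R,s=pose()
    hsv=cv2.cvtColor(im,cv2.COLOR_RGB2HSV); m=(cv2.inRange(hsv,np.array(lo),np.array(hi))>0)&np.isfinite(P[...,2])
    q=R.inv().apply(P[m]-p)*1000; q=q[(np.abs(q[:,0])<25)&(q[:,1]>-8)&(q[:,1]<12)&(q[:,2]>-60)&(q[:,2]<50)]
    print(len(q),'tool frame',np.percentile(q,[1,50,99],axis=0).round(1).tolist())
    A=np.c_[q[:,0],q[:,2],np.ones(len(q))]; print('plane y=ax+bz+c',np.linalg.lstsq(A,q[:,1],rcond=None)[0].round(3))
    # in-plane skew: mid-x as function of z
    zs=np.arange(-30,16,5); mid=[np.mean(np.percentile(q[np.abs(q[:,2]-z)<2.5][:,0],[2,98])) for z in zs if (np.abs(q[:,2]-z)<2.5).sum()>20]
    print('mid x',np.round(mid,1))
E
python3 - <<'E'
from h import *
print(tray((.4979,-.2877)))
st(); held('w17')
t=SEAT[2]-.025*np.array([np.cos(A3),np.sin(A3)])
plan([*t,.19],93.29,-1,mm=42)
E
```

```text
[-0.10380619 -0.00153764]
t 27.25 tcp [ 0.4986 -0.2887  0.2135] head 97.24 tilt y [ 0.0028 -0.0069 -1.    ] F [ 0.43  0.14 -1.11] gap 0.0305 j [-0.66  0.32 -0.04  1.2  -0.   -0.79]
8382 tool frame [[-16.5, 1.6, -39.4], [-0.9, 3.2, -7.0], [14.7, 6.3, 19.0]]
plane y=ax+bz+c [-0.004  0.012  3.317]
mid x [-0.5 -0.5 -0.7 -1.1 -1.1 -1.2 -0.9 -1.1 -1.3 -1.5]
10 rows
-1 38.7 2.0 -13.3 0.0 0.4 -0.3; -1 38.8 2.2 -13.0 0.0 0.4 0.0; -1 38.9 2.2 -12.7 0.0 0.4 0.0; -1 38.9 2.2 -12.5 0.0 0.4 0.0; -1 39.0 2.2 -12.2 0.0 0.4 0.0; -1 39.1 2.2 -11.9 0.0 0.4 0.0; -1 39.2 2.2 -11.7 0.0 0.4 0.0; -1 39.3 2.2 -11.4 0.0 0.4 0.0
-1 39.3 2.2 -11.1 0.0 0.4 0.0; -1 39.4 2.2 -10.8 0.0 0.4 0.0
```

View pics/w17.png

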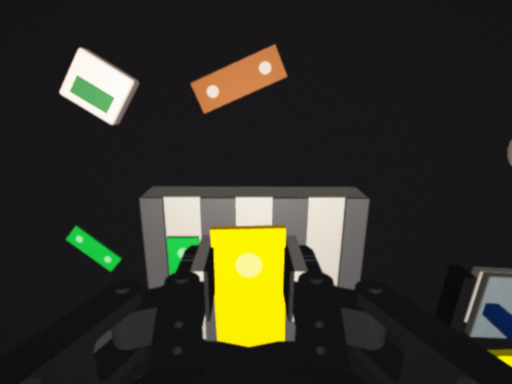

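Emit:
drive_tool(plan="-1 38.5 2 -13 0 0.4 -0.3; -1 38.5 2 -13 0 0.4 0; -1 38.5 2 -13 0 0.4 0; -1 38.5 2 -12.5 0 0.4 0; -1 38.5 2 -12 0 0.4 0; -1 38.5 2 -12 0 0.4 0; -1 38.5 2 -12 0 0.4 0; -1 38.5 2 -12 0 0.4 0")

```text
clock: 28.3
tcp_pos: [0.5622, 0.0356, 0.183]
orientation: [0.49, -0.479, -0.512, 0.518]
wrist_force: [1.0, 0.7, -1.0]
finger_gap: 0.0306
```

Run:
```python
from h import *
st()
t=SEAT[2]-.0255*np.array([np.cos(A3),np.sin(A3)])
plan([*t,.17],93.29,-1,mm=40)
```

```text
t 28.3 tcp [0.5622 0.0356 0.183 ] head 93.5 tilt y [-0.016   0.0039 -0.9999] F [ 1.    0.74 -0.99] gap 0.0306 j [-0.08  0.33 -0.1   1.15  0.   -0.14]
2 rows
-1 37.6 6.5 -11.6 -0.9 0.1 0.3; -1 37.6 6.5 -11.4 0.0 0.1 0.0
```

Emit:
drive_tool(plan="-1 37 3 -11 -0.8 0.1 0.2; -1 27 3 -8 0 0 0; -1 3 0 0 0 0 0; -1 0 0 0 0 0 0; -1 0 0 0 0 0 0")

```text
clock: 28.92
tcp_pos: [0.5733, 0.1072, 0.1696]
orientation: [0.487, -0.481, -0.512, 0.519]
wrist_force: [0.7, -0.1, -0.6]
finger_gap: 0.0306
```

Run:
```python
from h import *
st()
held('w18')
t=SEAT[2]-.0255*np.array([np.cos(A3),np.sin(A3)])
plan([*t,.10],93.29,-1,mm=40)
```

```text
t 28.93 tcp [0.5733 0.1072 0.1696] head 93.59 tilt y [-1.300e-02  2.000e-04 -9.999e-01] F [ 0.69 -0.12 -0.59] gap 0.0306 j [ 0.05  0.38 -0.07  1.14  0.   -0.02]
8372 tool frame [[-15.9, 3.1, -39.0], [-0.3, 4.6, -6.6], [15.3, 7.5, 19.4]]
plane y=ax+bz+c [-3.000e-03  1.100e-02  4.727e+00]
mid x [ 0.1  0.  -0.1 -0.4 -0.5 -0.5 -0.5 -0.5 -0.5 -0.8]
2 rows
-1 2.2 34.8 -4.2 -0.7 0.1 0.1; -1 2.2 34.9 -3.8 0.0 0.1 0.0
```

Emit:
drive_tool(plan="-1 3 28 -4 -0.6 -0.2 0; -1 3 28 -3.5 0 0 0; -1 2 8 0 0 0 0; -1 0 0 0 0 0 0; -1 0 0 0 0 0 0")

```text
clock: 29.6
tcp_pos: [0.5817, 0.1118, 0.1071]
orientation: [-0.484, 0.485, 0.515, -0.514]
wrist_force: [0.0, -1.0, 0.0]
finger_gap: 0.0304
```

Run:
```python
from h import *
st()
t=SEAT[2]-.0255*np.array([np.cos(A3),np.sin(A3)])
plan([*t,.086],93.29,-1,mm=40)
```

```text
t 29.6 tcp [0.5817 0.1118 0.1071] head 93.44 tilt y [ 2.2e-03  5.0e-04 -1.0e+00] F [ 0.03 -1.01  0.04] gap 0.0304 j [ 0.05  0.43 -0.16  0.98  0.   -0.01]
1 rows
-1 0.3 21.1 1.2 0.1 0.1 0.0
```

Emit:
drive_tool(plan="-1 1 12 1.5 0 0.1 0; -1 0 9 0 0 0 0; -1 0 2 0 0 0 0; -1 0 0 0 0 0 0")

```text
clock: 30.1
tcp_pos: [0.5809, 0.1128, 0.0841]
orientation: [-0.484, 0.486, 0.516, -0.513]
wrist_force: [-0.5, -0.6, -0.1]
finger_gap: 0.0304
```

Run:
```python
from h import *
st()
t=SEAT[2]-.0255*np.array([np.cos(A3),np.sin(A3)])
plan([*t,.0795],93.29,-1,mm=40)
```

```text
t 30.1 tcp [0.5809 0.1128 0.0841] head 93.33 tilt y [ 4.8e-03  6.0e-04 -1.0e+00] F [-0.5  -0.59 -0.08] gap 0.0304 j [ 0.06  0.44 -0.19  0.93  0.   -0.  ]
1 rows
-1 -0.7 4.6 0.4 0.3 0.0 0.0
```

Emit:
drive_tool(plan="-1 -0.7 3 0.4 0.3 0 0; -1 0 2 0 0 0 0; -1 0 1 0 0 0 0; -1 0 0 0 0 0 0")

```text
clock: 30.6
tcp_pos: [0.581, 0.112, 0.0786]
orientation: [-0.485, 0.485, 0.514, -0.514]
wrist_force: [0.3, 0.9, 0.8]
finger_gap: 0.0307
```

Emit:
drive_tool(plan="-1 0 0.7 0 0 0 0; -1 0 0.7 0 0 0 0")

```text
clock: 30.85
tcp_pos: [0.5811, 0.1121, 0.0784]
orientation: [-0.485, 0.485, 0.515, -0.514]
wrist_force: [-1.8, -0.4, 6.5]
finger_gap: 0.0301
```

Run:
```python
from h import *
st()
t=SEAT[2]-.0255*np.array([np.cos(A3),np.sin(A3)])
plan([*t,.078],93.29,-1,mm=40)
```

```text
t 30.85 tcp [0.5811 0.1121 0.0784] head 93.34 tilt y [ 1.1e-03  2.0e-04 -1.0e+00] F [-1.85 -0.4   6.46] gap 0.0301 j [ 0.05  0.45 -0.2   0.92  0.   -0.  ]
1 rows
-1 0.0 0.4 0.6 0.1 0.0 0.0
```

Seated. Release and rise.

Emit:
drive_tool(plan="-1 0 0 0 0 0 0; -0.1 0 0 0 0 0 0; -0.1 0 0 0 0 0 0; -0.1 0 0 0 0 0 0; 0.1 0 0 0 0 0 0; 0.1 0 -15 0 0 0 0; 0.1 0 -40 0 0 0 0; 0.1 0 -40 0 0 0 0")

```text
clock: 31.85
tcp_pos: [0.5789, 0.1119, 0.1736]
orientation: [0.487, -0.484, -0.513, 0.516]
wrist_force: [1.0, -0.3, -0.4]
finger_gap: 0.0472
```

```bash
cat >> h.py <<'E'
def onseats(P,im,S=None):
    S=S or SEAT
    for k,v in plates(P,im,.066,.082).items():
        for x in v:
            for n,c in S.items():
                e=np.array(x[:2])-c
                if np.linalg.norm(e)<.03: print(' ->',k,'seat',n,'dx dy mm',(np.array([e[0]*np.cos(A3)+e[1]*np.sin(A3),-e[0]*np.sin(A3)+e[1]*np.cos(A3)])*1000).round(1))
E
python3 - <<'E'
from h import *
st(); im,d,c=snap('wrist','w19'); P=cloud(d,c); onseats(P,im)
plan([*untray([.010,-.0715]),.15],97.2,-1,mm=48)
E
```

```text
t 31.85 tcp [0.5789 0.1119 0.1736] head 93.33 tilt y [-5.7e-03 -1.0e-04 -1.0e+00] F [ 0.99 -0.31 -0.41] gap 0.0472 j [ 0.05  0.38 -0.06  1.14  0.   -0.  ]
a px [337. 219.] c [0.5957 0.1766] size 77.1 32.9 ang 3.87 z 0.0738
b px [249. 236.] c [0.6066 0.1131] size 90.3 31.9 ang 4.27 z 0.0739
b px [336. 203.] c [0.5744 0.175 ] size 11.5 10.7 ang 58.36 z 0.0741
 -> a seat 3 dx dy mm [-6.7 -0.3]
 -> b seat 2 dx dy mm [ 0.6 -0.4]
 -> b seat 3 dx dy mm [-28.   -0.7]
10 rows
-1 -45.6 3.0 -1.1 0.2 -0.4 0.0; -1 -45.6 3.0 -0.8 0.0 -0.4 0.0; -1 -45.7 3.0 -0.5 0.0 -0.4 0.0; -1 -45.7 3.0 -0.2 0.0 -0.4 0.0; -1 -45.7 3.0 0.1 0.0 -0.4 0.0; -1 -45.7 3.0 0.4 0.0 -0.4 0.0; -1 -45.6 3.0 0.7 0.0 -0.4 0.0; -1 -45.6 3.0 1.0 0.0 -0.4 0.0
-1 -45.6 3.0 1.3 0.0 -0.4 0.0; -1 -45.6 3.0 1.6 0.0 -0.4 0.0
```

View pics/w19.png

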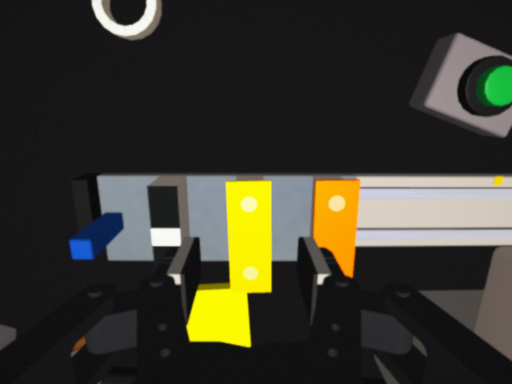

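Emit:
drive_tool(plan="-1 -38 -4 -1 0 -0.4 0; -1 -45 0 -1 0 -0.4 0; -1 -45 2 -0.5 0 -0.4 0; -1 -45 2 0 0 -0.4 0; -1 -45 2 0 0 -0.4 0; -1 -45 2 0.5 0.4 -0.4 0; -1 -45 2 0.5 0.4 -0.4 0; -1 -45 2 1 0.4 -0.4 0")

```text
clock: 32.9
tcp_pos: [0.6176, -0.2468, 0.1851]
orientation: [0.467, -0.469, -0.529, 0.531]
wrist_force: [0.4, 0.2, 0.4]
finger_gap: -0.0001
```

Run:
```python
from h import *
st(); plan([*untray([.011,-.0715]),.12],97.2,-1,mm=40)
```

```text
t 32.9 tcp [ 0.6176 -0.2468  0.1851] head 97.09 tilt y [-9.0e-04 -4.7e-03 -1.0e+00] F [0.39 0.23 0.4 ] gap -0.0001 j [-0.5   0.51  0.18  1.24 -0.   -0.62]
3 rows
-1 -31.8 21.9 2.9 -0.1 -0.0 -0.3; -1 -31.8 21.7 3.0 0.0 -0.0 0.0; -1 -31.8 21.7 3.0 0.0 -0.0 0.0
```

Emit:
drive_tool(plan="-1 -31 20 3 0 0 -0.2; -1 -31 20 3 0 0 0; -1 -20 20 3 0 0 0; -1 -3 8 0 0 0 0; -1 0 0 0 0 0 0; -1 0 0 0 0 0 0")

```text
clock: 33.65
tcp_pos: [0.6203, -0.3379, 0.1194]
orientation: [0.467, -0.471, -0.529, 0.529]
wrist_force: [0.3, 0.4, -0.3]
finger_gap: 0.0002
```

Run:
```python
from h import *
st(); plan([*untray([.011,-.0713]),.070],97.2,-1,mm=40); snap('wrist','w20')
```

```text
t 33.65 tcp [ 0.6203 -0.3379  0.1194] head 96.93 tilt y [ 0.0035 -0.0032 -1.    ] F [ 0.27  0.44 -0.3 ] gap 0.0002 j [-0.61  0.62  0.21  1.15 -0.   -0.73]
2 rows
-1 -2.2 24.7 0.3 0.2 -0.1 -0.2; -1 -2.3 24.7 0.2 0.0 -0.1 0.0
```

View pics/w20.png

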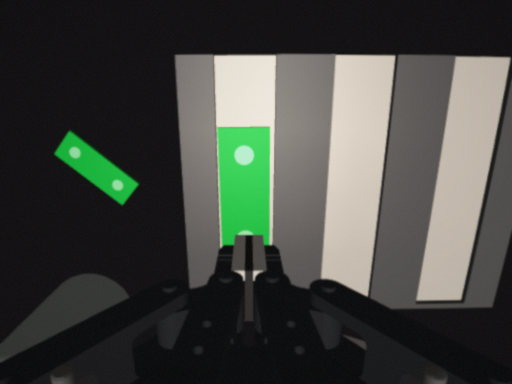

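Emit:
drive_tool(plan="-1 -4.5 22 0.5 0 -0.2 0; -1 -1 22 0 0 0 0; -1 0 3 0 0 0 0; -1 0 0 0 0 0 0; -1 0 0 0 0 0 0")

```text
clock: 34.33
tcp_pos: [0.6244, -0.341, 0.078]
orientation: [-0.462, 0.471, 0.532, -0.531]
wrist_force: [0.3, 0.6, 0.0]
finger_gap: -0.0
```

Run:
```python
from h import *
st(); plan([*untray([.011,-.0713]),.066],97.2,-1,mm=40)
```

```text
t 34.33 tcp [ 0.6244 -0.341   0.078 ] head 97.45 tilt y [ 0.0105 -0.0075 -0.9999] F [0.33 0.62 0.02] gap -0.0 j [-0.61  0.65  0.15  1.06 -0.   -0.74]
1 rows
-1 -0.9 12.0 4.1 0.5 0.3 -0.5
```

Emit:
drive_tool(plan="-1 -1 7 4 0.5 0.2 -0.4; -1 0 3 0 0 0 0; -1 0 1.5 0 0 0 0; -1 0 1 0 0 0 0; -1 0 0.6 0 0 0 0")

```text
clock: 34.95
tcp_pos: [0.621, -0.3433, 0.0661]
orientation: [0.466, -0.469, -0.53, 0.531]
wrist_force: [-1.3, 0.9, 5.9]
finger_gap: -0.0003
```

Emit:
drive_tool(plan="-1 0 0.5 4 0.1 0 0; -1 0 0.6 8 0.1 0 0; -1 0 0.6 8 0.1 0 -0.1; -1 0 0.6 8 0.1 0 -0.1; -1 0 0.6 8 0.1 0 0; -1 0 0.6 8 0.1 0 0; -1 0 0.6 8 0.1 0 0; -1 0 0.6 8 0 0 0")

```text
clock: 35.95
tcp_pos: [0.5622, -0.3523, 0.0661]
orientation: [0.466, -0.468, -0.53, 0.532]
wrist_force: [2.8, 1.1, 6.2]
finger_gap: 0.0
```

Run:
```python
from h import *
st(); im,d,c=snap('wrist','w21'); P=cloud(d,c)
for k,v in plates(P,im).items(): 
    for x in v: t=tray(x[:2]); print(k,t.round(4),'near end',t[0]-x[2]/2000)
```

```text
t 35.95 tcp [ 0.5622 -0.3523  0.0661] head 97.3 tilt y [ 9.0e-04 -3.9e-03 -1.0e+00] F [2.8  1.13 6.18] gap 0.0 j [-0.68  0.58 -0.    0.98 -0.   -0.81]
c px [256. 191.] c [ 0.5401 -0.3531] size 67.5 33.6 ang 5.55 z 0.0439
c [-0.0701 -0.0717] near end -0.10388490982434426
```

Emit:
drive_tool(plan="-1 0 0.6 8 0 0 0; -1 0 0.6 8 0 0 0; -1 0 0.4 3 0 0 0; -1 0 -5 0 0 0 0; -1 0 -20 0 0 0 0; -1 0 -30 0 0 0 0; -1 0 -20 0 0 0 0; -1 0 0 0 0 0 0")

```text
clock: 37.0
tcp_pos: [0.5362, -0.3529, 0.1386]
orientation: [0.47, -0.465, -0.529, 0.532]
wrist_force: [-0.2, -0.8, -0.4]
finger_gap: 0.0
```

Run:
```python
from h import *
st(); im,d,c=snap('wrist','w22'); P=cloud(d,c)
for k,v in plates(P,im).items(): 
    for x in v: t=tray(x[:2]); print(k,t.round(4),'near end',t[0]-x[2]/2000)
plan([*untray([-.1045,-.0718]),.110],97.1,0.15)
```

```text
t 37.0 tcp [ 0.5362 -0.3529  0.1386] head 97.19 tilt y [-0.0087  0.0021 -1.    ] F [-0.19 -0.79 -0.41] gap 0.0 j [-0.71  0.5   0.04  1.12 -0.   -0.83]
c px [248. 186.] c [ 0.526  -0.3552] size 79.4 33.2 ang 7.02 z 0.0439
c [-0.0843 -0.072 ] near end -0.12405942844996935
1 rows
0.15 -1.4 27.8 29.9 -0.5 0.1 0.3
```

View pics/w22.png

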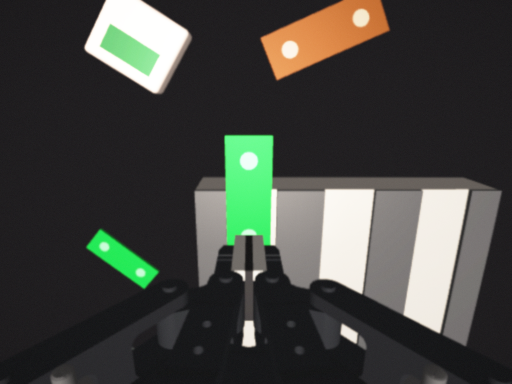

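Emit:
drive_tool(plan="0.15 -1 6 30 -0.4 0 0.2; 0.15 0 18 1 0 0 0; 0.15 0 0 0 0 0 0; 0.15 0 0 0 0 0 0")

```text
clock: 37.55
tcp_pos: [0.5015, -0.3555, 0.1082]
orientation: [0.471, -0.464, -0.53, 0.531]
wrist_force: [0.9, 0.1, -0.2]
finger_gap: 0.0494
```

Run:
```python
from h import *
st();plan([*untray([-.1045,-.0719]),.0465],97.1,0.15,n=3)
```

```text
t 37.55 tcp [ 0.5015 -0.3555  0.1082] head 97.19 tilt y [-0.0094  0.0057 -0.9999] F [ 0.91  0.1  -0.2 ] gap 0.0494 j [-0.75  0.47 -0.08  1.03 -0.   -0.87]
3 rows
0.15 -1.0 20.5 -1.6 -0.5 0.0 0.4; 0.15 -0.9 20.6 -1.4 0.0 0.0 0.0; 0.15 -0.9 20.6 -1.4 0.0 0.0 0.0
```

Emit:
drive_tool(plan="0.15 -1 20 -1 -0.4 0 0.3; 0.15 -1 20 -1 0 0 0; 0.15 0 14 0 0 0 0; 0.15 0 5 0 0 0 0; 0.15 0 0 0 0 0 0; 0.15 0 0 0 0 0 0")

```text
clock: 38.3
tcp_pos: [0.506, -0.3581, 0.0496]
orientation: [0.467, -0.468, -0.531, 0.531]
wrist_force: [-0.0, -0.0, -1.1]
finger_gap: 0.0493
```

Run:
```python
from h import *
st();plan([*untray([-.1045,-.0719]),.0465],97.1,0.15); snap('wrist','w23')
```

```text
t 38.3 tcp [ 0.506  -0.3581  0.0496] head 97.28 tilt y [ 8.0e-04 -1.3e-03 -1.0e+00] F [-0.03 -0.04 -1.09] gap 0.0493 j [-0.75  0.53 -0.15  0.89 -0.   -0.87]
1 rows
0.15 0.5 3.1 -0.1 0.0 0.2 -0.1
```

View pics/w23.png

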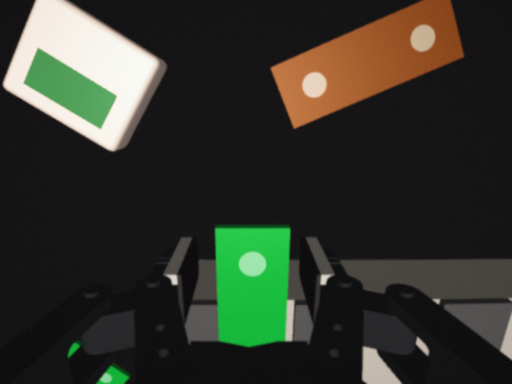

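Emit:
drive_tool(plan="0.15 1 3.5 0 0 0 0; 0.15 0 0 0 0 0 0; -1 0 0 0 0 0 0; -1 0 0 0 0 0 0; -1 0 0 0 0 0 0; -1 0 0 0 0 0 0")

```text
clock: 39.1
tcp_pos: [0.5062, -0.357, 0.0474]
orientation: [0.466, -0.468, -0.531, 0.531]
wrist_force: [-1.0, 1.2, 0.2]
finger_gap: 0.0306
```

Run:
```python
from h import *
st()
```

```text
t 39.1 tcp [ 0.5062 -0.357   0.0474] head 97.3 tilt y [ 0.0021 -0.002  -1.    ] F [-0.96  1.17  0.2 ] gap 0.0306 j [-0.74  0.53 -0.16  0.88 -0.   -0.87]
```

Emit:
drive_tool(plan="-1 0 -5 0 0 0 0; -1 0 -15 0 0 0 0; -1 0 -30 0 0 0 0; -1 0 -40 0 0 0 0; -1 0 -40 0 0 0 0; -1 0 -25 0 0 0 0; -1 0 0 0 0 0 0")

```text
clock: 39.98
tcp_pos: [0.5062, -0.3578, 0.2124]
orientation: [0.465, -0.47, -0.53, 0.531]
wrist_force: [1.3, 0.3, 0.2]
finger_gap: 0.0303
```

Run:
```python
from h import *
st(); held('w24')
t=SEAT[1]-.0255*np.array([np.cos(A3),np.sin(A3)])
plan([*t,.19],93.29,-1,mm=42)
```

```text
t 39.98 tcp [ 0.5062 -0.3578  0.2124] head 97.25 tilt y [ 0.0049 -0.0059 -1.    ] F [1.32 0.34 0.21] gap 0.0303 j [-0.74  0.41  0.08  1.24 -0.   -0.87]
7830 tool frame [[-16.6, 0.8, -38.8], [-0.9, 2.2, -8.7], [14.6, 4.9, 19.1]]
plane y=ax+bz+c [-2.000e-03  7.000e-03  2.329e+00]
mid x [-0.5 -0.7 -0.9 -1.1 -1.1 -1.1 -1.1 -1.1 -1.3 -1.4]
10 rows
-1 39.3 1.9 -12.9 0.2 0.4 -0.3; -1 39.3 2.1 -12.6 0.0 0.4 0.0; -1 39.4 2.1 -12.4 0.0 0.4 0.0; -1 39.5 2.1 -12.1 0.0 0.4 0.0; -1 39.6 2.1 -11.8 0.0 0.4 0.0; -1 39.7 2.1 -11.5 0.0 0.4 0.0; -1 39.8 2.1 -11.3 0.0 0.4 0.0; -1 39.8 2.1 -11.0 0.0 0.4 0.0
-1 39.9 2.1 -10.7 0.0 0.4 0.0; -1 40.0 2.1 -10.4 0.0 0.4 0.0
```

View pics/w24.png

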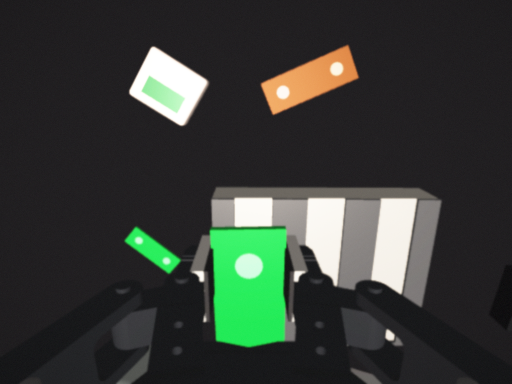

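Emit:
drive_tool(plan="-1 39 2 -13 0 0.4 -0.2; -1 39 2 -12.5 0 0.4 0; -1 39 2 -12.5 0 0.4 0; -1 39 2 -12 0 0.4 0; -1 39 2 -12 0 0.4 0; -1 39 2 -12 0 0.4 0; -1 39 2 -12 0 0.4 0; -1 39 2 -12 0 0.4 0")

```text
clock: 41.02
tcp_pos: [0.5675, -0.0289, 0.1816]
orientation: [0.489, -0.479, -0.513, 0.517]
wrist_force: [0.0, -0.6, -1.2]
finger_gap: 0.0305
```

Run:
```python
from h import *
st()
t=SEAT[1]-.0253*np.array([np.cos(A3),np.sin(A3)])
plan([*t,.17],93.29,-1,mm=40)
```

```text
t 41.02 tcp [ 0.5675 -0.0289  0.1816] head 93.52 tilt y [-0.0136  0.0058 -0.9999] F [ 0.05 -0.64 -1.15] gap 0.0305 j [-0.19  0.34 -0.09  1.15  0.   -0.26]
2 rows
-1 38.0 5.9 -10.9 -0.8 0.1 0.4; -1 38.0 5.8 -10.7 0.0 0.1 0.0
```

Emit:
drive_tool(plan="-1 37 3 -11 -0.7 0.1 0.3; -1 28 3 -9 0 0 0; -1 3 0 0 0 0 0; -1 0 0 0 0 0 0; -1 0 0 0 0 0 0")

```text
clock: 41.65
tcp_pos: [0.5795, 0.0444, 0.1685]
orientation: [0.487, -0.48, -0.513, 0.518]
wrist_force: [0.1, -1.5, -0.9]
finger_gap: 0.0303
```

Run:
```python
from h import *
st()
held('w25')
t=SEAT[1]-.0255*np.array([np.cos(A3),np.sin(A3)])
plan([*t,.10],93.29,-1,mm=40)
```

```text
t 41.65 tcp [0.5795 0.0444 0.1685] head 93.62 tilt y [-0.0122  0.0014 -0.9999] F [ 0.06 -1.54 -0.86] gap 0.0303 j [-0.06  0.37 -0.08  1.13  0.   -0.13]
7855 tool frame [[-15.9, 2.3, -38.3], [-0.3, 3.7, -8.2], [15.3, 6.6, 19.5]]
plane y=ax+bz+c [-3.000e-03  7.000e-03  3.794e+00]
mid x [ 0.1 -0.1 -0.2 -0.3 -0.5 -0.5 -0.5 -0.5 -0.5 -0.7]
2 rows
-1 1.8 34.2 -2.9 -0.7 0.2 0.1; -1 1.9 34.3 -2.5 0.0 0.2 0.0
```

View pics/w25.png

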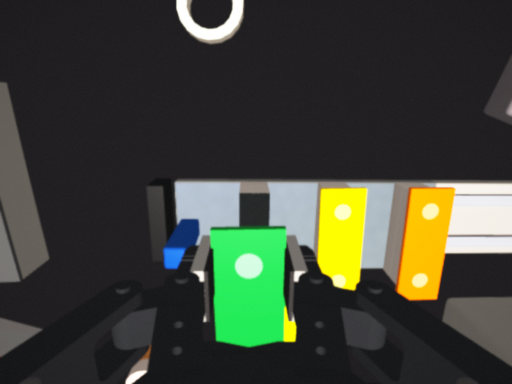

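Emit:
drive_tool(plan="-1 3 28 -2.5 -0.6 -0.2 0; -1 3 28 -2.5 0 0 0; -1 2 8 0 0 0 0; -1 0 0 0 0 0 0; -1 0 0 0 0 0 0")

```text
clock: 42.32
tcp_pos: [0.5853, 0.0485, 0.1058]
orientation: [-0.484, 0.485, 0.516, -0.514]
wrist_force: [-0.7, -0.3, -0.9]
finger_gap: 0.0306
```

Run:
```python
from h import *
st()
t=SEAT[1]-.0253*np.array([np.cos(A3),np.sin(A3)])
plan([*t,.084],93.29,-1,mm=40)
```

```text
t 42.33 tcp [0.5853 0.0485 0.1058] head 93.45 tilt y [ 0.003   0.0012 -1.    ] F [-0.74 -0.25 -0.91] gap 0.0306 j [-0.05  0.42 -0.18  0.97  0.   -0.11]
1 rows
-1 -0.2 21.8 1.0 0.2 0.2 0.1
```

Emit:
drive_tool(plan="-1 0.5 12 1.5 0 0.1 0; -1 0 9 0 0 0 0; -1 0 2 0 0 0 0; -1 0 0 0 0 0 0")

```text
clock: 42.82
tcp_pos: [0.5847, 0.0488, 0.0828]
orientation: [-0.484, 0.486, 0.516, -0.513]
wrist_force: [-0.8, -0.2, -0.3]
finger_gap: 0.0307
```

Run:
```python
from h import *
st()
t=SEAT[1]-.0253*np.array([np.cos(A3),np.sin(A3)])
plan([*t,.0785],93.29,-1,mm=40)
```

```text
t 42.83 tcp [0.5847 0.0488 0.0828] head 93.34 tilt y [ 0.0056  0.001  -1.    ] F [-0.77 -0.19 -0.35] gap 0.0307 j [-0.05  0.43 -0.21  0.92  0.   -0.11]
1 rows
-1 -0.5 4.3 0.3 0.3 0.0 0.0
```

Emit:
drive_tool(plan="-1 -0.5 3 0.4 0.3 0 0; -1 0 1.5 0 0 0 0; -1 0 1 0 0 0 0; -1 0 0.7 0 0 0 0; -1 0 0.5 0 0 0 0")

```text
clock: 43.45
tcp_pos: [0.5847, 0.0483, 0.0775]
orientation: [-0.485, 0.485, 0.515, -0.514]
wrist_force: [-1.6, 0.3, 3.7]
finger_gap: 0.0303
```

Emit:
drive_tool(plan="-1 0 0 0 0 0 0; -0.1 0 0 0 0 0 0; -0.1 0 0 0 0 0 0; -0.1 0 0 0 0 0 0; 0.05 0 0 0 0 0 0; 0.05 0 -15 0 0 0 0; 0.05 0 -40 0 0 0 0; 0.05 0 -40 0 0 0 0")

```text
clock: 44.45
tcp_pos: [0.5825, 0.0483, 0.1726]
orientation: [0.487, -0.484, -0.513, 0.515]
wrist_force: [1.3, -0.2, -1.3]
finger_gap: 0.0448
```

Run:
```python
from h import *
st(); im,d,c=snap('wrist','w26'); P=cloud(d,c); onseats(P,im)
plan([.6131,-.0042,.19],183.3,0.05)
```

```text
t 44.45 tcp [0.5825 0.0483 0.1726] head 93.34 tilt y [-5.3e-03  8.0e-04 -1.0e+00] F [ 1.27 -0.24 -1.34] gap 0.0448 j [-0.05  0.37 -0.07  1.13  0.   -0.11]
a px [418. 232.] c [0.6027 0.1768] size 91.2 33.4 ang 4.05 z 0.0737
b px [337. 221.] c [0.6003 0.1132] size 77.8 33.0 ang 4.82 z 0.0739
b px [423. 204.] c [0.5747 0.1747] size 12.7 12.6 ang 66.2 z 0.074
b px [413. 272.] c [0.6301 0.1789] size 12.4 11.5 ang 46.69 z 0.074
c px [249. 235.] c [0.6101 0.0494] size 90.3 32.1 ang 4.31 z 0.0739
 -> a seat 3 dx dy mm [ 0.3 -0.5]
 -> b seat 2 dx dy mm [-5.7  0.1]
 -> b seat 3 dx dy mm [-27.7  -1. ]
 -> b seat 3 dx dy mm [27.8 -0. ]
 -> c seat 1 dx dy mm [ 0.4 -0.3]
10 rows
0.05 -5.4 -1.1 -2.5 0.2 -9.0 -0.0; 0.05 -5.7 -1.1 -1.6 0.0 -9.0 0.0; 0.05 -5.9 -1.1 -0.7 0.0 -9.0 0.0; 0.05 -5.9 -1.1 0.2 0.0 -9.0 0.0; 0.05 -5.8 -1.1 1.2 0.0 -9.0 0.0; 0.05 -5.6 -1.1 2.1 0.0 -9.0 0.0; 0.05 -5.2 -1.1 2.9 0.0 -9.0 0.0; 0.05 -4.7 -1.1 3.7 0.0 -9.0 0.0
0.05 -4.0 -1.1 4.4 0.0 -9.0 0.0; 0.05 -3.3 -1.1 4.9 0.0 -9.0 0.0
```

View pics/w26.png

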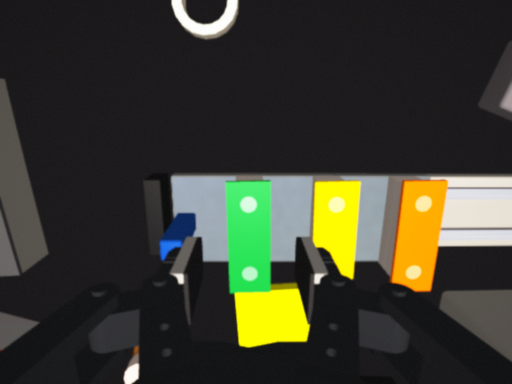

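Emit:
drive_tool(plan="0.05 -5.5 -8 -2.5 0 -9 0; 0.05 -5.5 -2 -1.5 0 -9 0; 0.05 -6 -1 -0.5 0 -9 0; 0.05 -6 0 0 0 -9 0; 0.05 -6 0 1 0 -9 0; 0.05 -5.5 0 2 0 -9 0; 0.05 -5 0 3 0 -9 0; 0.05 -4.5 0 3.5 0 -9 0")

```text
clock: 45.5
tcp_pos: [0.6118, 0.006, 0.2025]
orientation: [-0.069, 0.082, 0.703, -0.703]
wrist_force: [0.2, -0.3, 0.7]
finger_gap: 0.0446
```

Run:
```python
from h import *
st(); plan([.6130,-.0042,.18],183.3,0.05)
```

```text
t 45.5 tcp [0.6118 0.006  0.2025] head 167.78 tilt y [ 1.840e-02 -8.000e-04 -9.998e-01] F [ 0.24 -0.33  0.66] gap 0.0446 j [-0.12  0.39  0.03  1.19  0.   -1.48]
2 rows
0.05 -1.5 11.3 4.9 0.1 -7.8 -1.1; 0.05 -1.0 11.2 5.1 0.0 -7.8 0.0
```

Emit:
drive_tool(plan="0.05 -1.5 10 4 0 -7.5 -1; 0.05 -1 8 4 0 -7.5 0; 0.05 0 0 0 0 0 0; 0.05 0 0 0 0 0 0")

```text
clock: 46.0
tcp_pos: [0.6145, -0.0029, 0.1883]
orientation: [0.021, -0.017, 0.707, -0.706]
wrist_force: [0.6, 0.5, 0.3]
finger_gap: 0.0449
```

Run:
```python
from h import *
st(); im,d,c=snap('wrist','w27'); P=cloud(d,c); onseats(P,im)
hsv=cv2.cvtColor(im,cv2.COLOR_RGB2HSV); m=cv2.inRange(hsv,np.array((100,120,50)),np.array((125,255,255)))
p=P[m>0]; p=p[(p[:,2]>.086)&(p[:,2]<.1)]; print(len(p), cv2.minAreaRect((p[:,:2]*1000).astype(np.float32)))
plan([.6130,-.0042,.08],183.3,0.05)
```

```text
t 46.0 tcp [ 0.6145 -0.0029  0.1883] head -176.92 tilt y [ 0.0057  0.0012 -1.    ] F [0.57 0.5  0.3 ] gap 0.0449 j [-0.14  0.41  0.03  1.18  0.   -1.76]
b px [251. 324.] c [0.6068 0.1133] size 90.8 34.5 ang 5.13 z 0.0737
c px [248. 259.] c [0.6128 0.05  ] size 76.5 33.6 ang 4.5 z 0.0738
 -> b seat 2 dx dy mm [ 0.8 -0.3]
 -> c seat 1 dx dy mm [3.1 0.1]
505 ((612.8338623046875, -4.59780216217041), (15.707008361816406, 15.793442726135254), 3.027803659439087)
3 rows
0.05 0.7 36.1 0.4 0.0 -0.1 -0.3; 0.05 0.5 36.1 0.4 0.0 -0.1 0.0; 0.05 0.5 36.1 0.4 0.0 -0.1 0.0
```

View pics/w27.png

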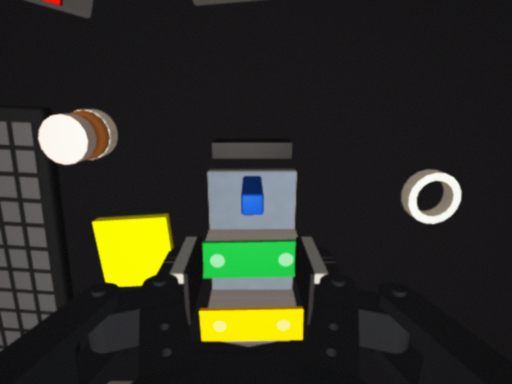

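Emit:
drive_tool(plan="0.05 0.7 36 0.5 0 0 -0.2; 0.05 0.5 36 0.5 0 0 0; 0.05 0.5 24 0.5 0 0 0; 0.05 0 5 0 0 0 0; 0.05 0 0 0 0 0 0; 0.05 0 0 0 0 0 0")

```text
clock: 46.8
tcp_pos: [0.6166, -0.0037, 0.0905]
orientation: [-0.021, 0.013, -0.707, 0.707]
wrist_force: [0.2, -1.2, 0.7]
finger_gap: 0.0445
```

Run:
```python
from h import *
st(); snap('wrist','w28'); plan([.6130,-.0042,.08],183.3,0.05)
```

```text
t 46.8 tcp [ 0.6166 -0.0037  0.0905] head -177.18 tilt y [ 0.0112 -0.     -0.9999] F [ 0.16 -1.16  0.68] gap 0.0445 j [-0.14  0.48 -0.12  0.96  0.   -1.76]
1 rows
0.05 4.0 10.6 0.2 -0.0 -0.5 -0.7
```

View pics/w28.png

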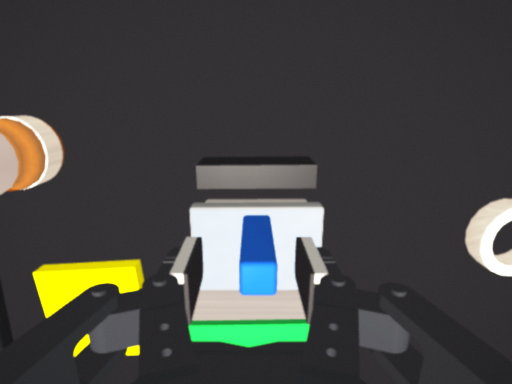

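Emit:
drive_tool(plan="0.05 3.5 8 0 0 -0.4 -0.6; 0.05 0 3 0 0 0 0; 0.05 0 0 0 0 0 0; -1 0 0 0 0 0 0; -1 0 0 0 0 0 0; -1 0 0 0 0 0 0; -1 0 0 0 0 0 0")

```text
clock: 47.72
tcp_pos: [0.6128, -0.0041, 0.0806]
orientation: [-0.02, 0.02, -0.706, 0.707]
wrist_force: [-0.6, 0.2, 0.9]
finger_gap: 0.0155
```

Run:
```python
from h import *
st()
```

```text
t 47.73 tcp [ 0.6128 -0.0041  0.0806] head -176.77 tilt y [ 6.0e-04 -1.3e-03 -1.0e+00] F [-0.61  0.18  0.86] gap 0.0155 j [-0.14  0.48 -0.14  0.95 -0.   -1.76]
```

Emit:
drive_tool(plan="-1 0 0 -4 0 0 0; -1 0 0 -7 0 0 0; -1 0 0 -10 0 0 0; -1 0 0 -10 0 0 0; -1 0 0 -10 0 0 0; -1 0 0 -10 0 0 0; -1 0 0 -10 0 0 0; -1 0 0 -10 0 0 0", grip_force=60)

```text
clock: 48.72
tcp_pos: [0.6085, 0.0704, 0.0806]
orientation: [-0.02, 0.019, -0.706, 0.708]
wrist_force: [-2.1, -3.3, 2.1]
finger_gap: 0.0153
```

Run:
```python
from h import *
st(); snap('wrist','w29')
```

```text
t 48.73 tcp [0.6085 0.0704 0.0806] head -176.81 tilt y [ 6.0e-04 -3.6e-03 -1.0e+00] F [-2.08 -3.31  2.12] gap 0.0153 j [-0.01  0.48 -0.14  0.95 -0.   -1.64]
```

View pics/w29.png

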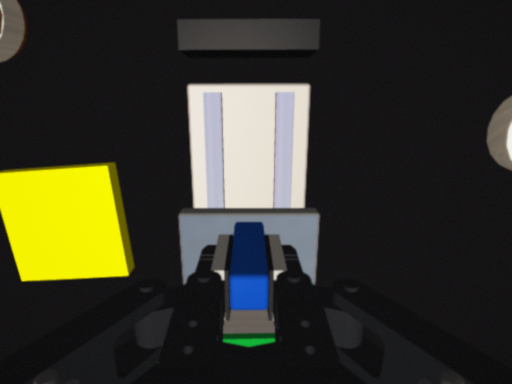

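Emit:
drive_tool(plan="-1 0 0 -7 0 0 0; -1 0 0 -10 0 0 0; -1 0 0 -10 0 0 0; -1 0 0 -10 0 0 0; -1 0 0 -10 0 0 0; -1 0 0 -10 0 0 0; -1 0 0 -10 0 0 0; -1 0 0 -8 0 0 0")

```text
clock: 49.78
tcp_pos: [0.6037, 0.1517, 0.0806]
orientation: [-0.02, 0.02, -0.706, 0.708]
wrist_force: [-1.6, -2.1, 2.8]
finger_gap: 0.0153
```

Run:
```python
from h import *
st()
```

```text
t 49.77 tcp [0.6037 0.1517 0.0806] head -176.78 tilt y [ 5.0e-04 -2.5e-03 -1.0e+00] F [-1.62 -2.12  2.79] gap 0.0153 j [ 0.12  0.5  -0.11  0.96 -0.   -1.51]
```

Emit:
drive_tool(plan="-1 0 0 -7 0 0 0; -1 0 0 -9 0 0 0; -1 0 0 -9 0 0 0; -1 0 0 -9 0 0 0; -1 0 0 -7 0 0 0; -1 0 0 -5 0 0 0")

```text
clock: 50.52
tcp_pos: [0.6009, 0.2012, 0.0806]
orientation: [-0.02, 0.02, -0.706, 0.708]
wrist_force: [-2.2, -3.1, 3.4]
finger_gap: 0.0154
```

Emit:
drive_tool(plan="-1 0 0 -3 0 0 0; -1 0 0 -3 0 0 0; -1 0 0 -3 0 0 0; -1 0 0 -3 0 0 0")

```text
clock: 51.02
tcp_pos: [0.6006, 0.2053, 0.0806]
orientation: [-0.018, 0.018, -0.7, 0.713]
wrist_force: [-1.0, -13.8, 3.7]
finger_gap: 0.0155
```

Run:
```python
from h import *
st()
```

```text
t 51.02 tcp [0.6006 0.2053 0.0806] head -177.09 tilt y [ 6.000e-04 -1.880e-02 -9.998e-01] F [ -1.01 -13.83   3.73] gap 0.0155 j [ 0.21  0.53 -0.06  0.98 -0.02 -1.41]
```

Emit:
drive_tool(plan="-1 0 0 0 0 0 0; 0.05 0 0 0 0 0 0; 0.05 0 0 0 0 0 0; 0.05 0 0 0 0 0 0; 0.05 0 -15 0 0 0 0; 0.05 0 -40 0 0 0 0; 0.05 0 -40 0 0 0 0; 0.05 0 -25 0 0 0 0")

```text
clock: 52.02
tcp_pos: [0.5998, 0.2088, 0.2039]
orientation: [-0.017, 0.019, -0.701, 0.712]
wrist_force: [0.6, -0.4, -0.3]
finger_gap: 0.0449
```

Run:
```python
from h import *
st(); im,d,c=snap('wrist','w30'); P=cloud(d,c)
hsv=cv2.cvtColor(im,cv2.COLOR_RGB2HSV); m=cv2.inRange(hsv,np.array((100,120,50)),np.array((125,255,255)))
p=P[m>0]; p=p[(p[:,2]>.086)&(p[:,2]<.1)]; print(len(p), cv2.minAreaRect((p[:,:2]*1000).astype(np.float32)))
im,d,c=snap('side','s2')
cv2.imwrite('pics/s2c.png',cv2.resize(im[220:384,100:400,::-1],None,fx=2.6,fy=2.6,interpolation=cv2.INTER_CUBIC))
im,d,c=snap('top','t2'); P=cloud(d,c)
hsv=cv2.cvtColor(im,cv2.COLOR_RGB2HSV); m=cv2.inRange(hsv,np.array((45,100,60)),np.array((85,255,255))); m[:,:60]=0
n,l,s,ce=cv2.connectedComponentsWithStats(m)
for i in range(1,n):
    if s[i,4]>60: print(ce[i],s[i],np.nanmedian(P[l==i],0).round(4))
```

```text
t 52.02 tcp [0.5998 0.2088 0.2039] head -177.05 tilt y [-0.0022 -0.0159 -0.9999] F [ 0.57 -0.42 -0.26] gap 0.0449 j [ 0.22  0.45  0.13  1.25 -0.02 -1.41]
442 ((601.0050659179688, 204.56936645507812), (15.291601181030273, 15.395524024963379), 2.9688823223114014)
[414.96551724 184.06896552] [402 174  27  21 232] [ 0.6112 -0.4581  0.0028]
[126.64383562 208.56164384] [120 204  13   9  73] [0.5584 0.2522 0.0736]
[112.55284553 242.24390244] [107 237  13  12 123] [0.4819 0.2923 0.0511]
```

View pics/w30.png

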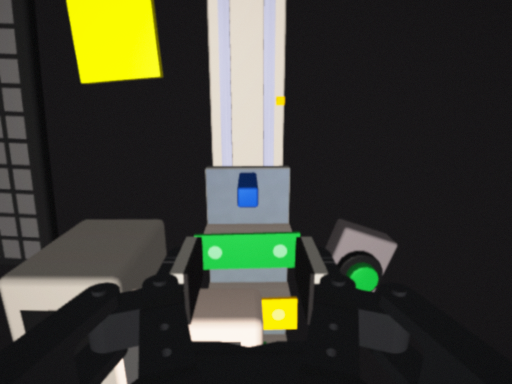

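View pics/s2c.png

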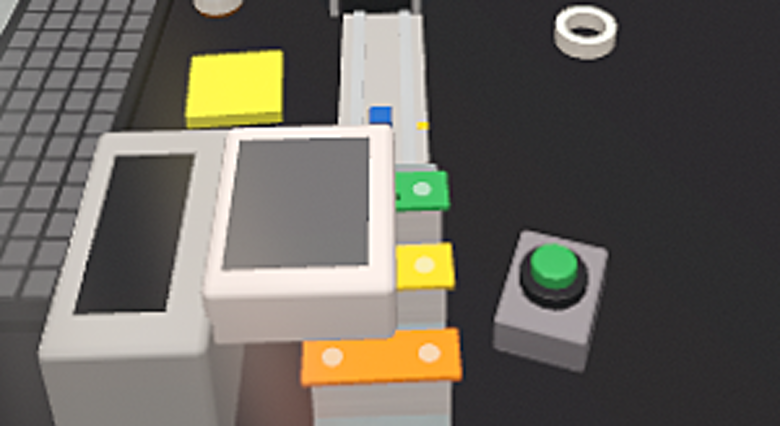

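View pics/t2.png

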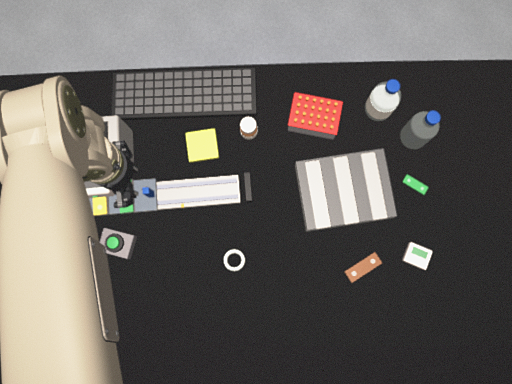

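Run:
```python
from h import *
im,d,c=load('w30'); P=cloud(d,c)
onseats(P,im,{1:np.array([.5979,.2585]),2:np.array([.5942,.3224]),3:np.array([.5905,.3863])})
st(); plan([.482,.315,.18],-177,-1)
```

```text
b px [279. 313.] c [0.5657 0.32  ] size 33.4 31.2 ang -84.8 z 0.0737
c px [248. 250.] c [0.5982 0.2591] size 89.8 33.4 ang 4.72 z 0.0738
 -> b seat 2 dx dy mm [-28.6  -0.7]
 -> c seat 1 dx dy mm [0.4 0.5]
t 52.17 tcp [0.6004 0.2089 0.2033] head -177.05 tilt y [-5.000e-04 -1.550e-02 -9.999e-01] F [ 0.14 -0.5  -0.29] gap 0.0448 j [ 0.22  0.45  0.13  1.25 -0.02 -1.41]
3 rows
-1 37.6 7.3 -37.5 -0.9 -0.0 0.1; -1 37.6 7.8 -37.4 0.0 -0.0 0.0; -1 37.6 7.8 -37.4 0.0 -0.0 0.0
```

Emit:
drive_tool(plan="-1 45 0 -5 -0.8 0 0; -1 45 0 -25 0 0 0; -1 20 5 -35 0 0 0; -1 3 6 -30 0 0 0; -1 0 6 -5 0 0 0; -1 0 0 0 0 0 0; -1 0 0 0 0 0 0")

```text
clock: 53.05
tcp_pos: [0.4762, 0.3023, 0.1795]
orientation: [-0.014, 0.021, -0.705, 0.709]
wrist_force: [0.6, -0.6, -0.2]
finger_gap: -0.0
```

```bash
cat >> h.py <<'E'
def button(P,im,zlo=.035):
    hsv=cv2.cvtColor(im,cv2.COLOR_RGB2HSV); m=((cv2.inRange(hsv,np.array((45,90,40)),np.array((88,255,255)))>0)&(P[...,2]>zlo)&(P[...,2]<.06)&(P[...,0]<.53)).astype(np.uint8)
    n,l,s,ce=cv2.connectedComponentsWithStats(m); i=1+np.argmax(s[1:,4]); q=P[l==i]; z=np.nanpercentile(q[:,2],70); q=q[q[:,2]>z-.004]
    (cx,cy),r=cv2.minEnclosingCircle((q[:,:2]*1000).astype(np.float32)); print('button px',ce[i].round(1),s[i],'circle',round(cx/1000,4),round(cy/1000,4),'r',round(r,1),'z',np.nanmedian(q[:,2]).round(4))
E
python3 - <<'E'
from h import *
st(); im,d,c=snap('wrist','w31'); P=cloud(d,c); button(P,im)
im,d,c=snap('side','s3'); P=cloud(d,c); button(P,im)
E
```

```text
t 53.05 tcp [0.4762 0.3023 0.1795] head -177.18 tilt y [-0.0103 -0.0053 -0.9999] F [ 0.63 -0.58 -0.24] gap -0.0 j [ 0.42  0.33 -0.11  1.14 -0.   -1.2 ]
button px [238.8 183.9] [ 221  165   37   38 1097] circle 0.4831 0.295 r 14.8 z 0.0517
button px [312.6 322.1] [304 314  18  17 258] circle 0.4846 0.2975 r 15.3 z 0.0512
```

View pics/w31.png

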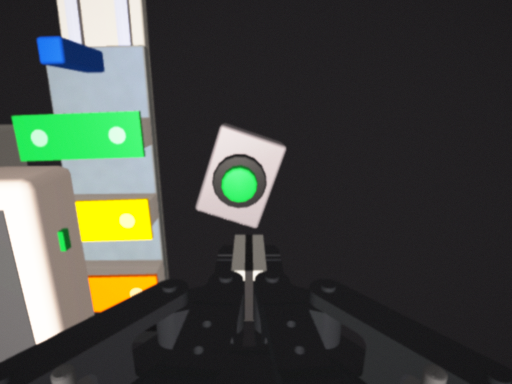

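Run:
```python
from h import *
plan([.4835,.2955,.09],-177,-1)
```

```text
2 rows
-1 -3.8 44.8 3.3 -0.3 -0.1 0.6; -1 -3.4 44.8 3.5 0.0 -0.1 0.0
```

Emit:
drive_tool(plan="-1 -3.5 40 3 -0.3 0 0.5; -1 -3.5 35 3 0 0 0; -1 0 5 0 0 0 0; -1 0 0 0 0 0 0; -1 0 0 0 0 0 0")

```text
clock: 53.78
tcp_pos: [0.4874, 0.295, 0.102]
orientation: [0.017, -0.014, 0.708, -0.706]
wrist_force: [0.6, 0.2, 0.3]
finger_gap: 0.0003
```

Run:
```python
from h import *
st(); im,d,c=snap('wrist','w32'); P=cloud(d,c); button(P,im); plan([.4835,.2955,.078],-177,-1)
im,d,c=snap('side','s4'); P=cloud(d,c); button(P,im)
cv2.imwrite('pics/s4c.png',cv2.resize(im[240:384,220:420,::-1],None,fx=3.5,fy=3.5,interpolation=cv2.INTER_CUBIC))
```

```text
t 53.77 tcp [0.4874 0.295  0.102 ] head -177.46 tilt y [ 0.0049  0.0032 -1.    ] F [0.6  0.16 0.26] gap 0.0003 j [ 0.4   0.39 -0.23  0.95  0.   -1.21]
button px [257.7 222.1] [ 231  202   52   44 1574] circle 0.4833 0.2949 r 14.9 z 0.0516
1 rows
-1 4.2 24.2 -0.5 0.2 -0.5 -0.3
button px [312.6 322.1] [304 314  18  17 260] circle 0.4844 0.2973 r 15.5 z 0.0512
```

View pics/w32.png

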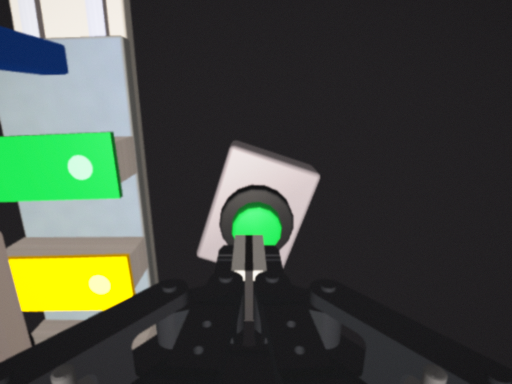

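View pics/s4c.png

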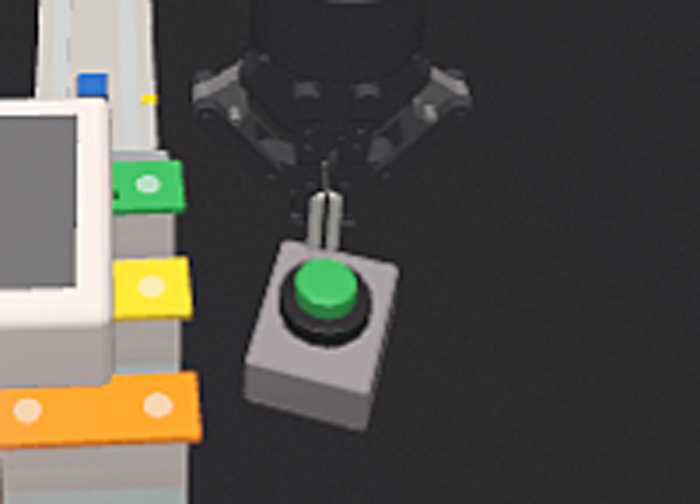

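Emit:
drive_tool(plan="-1 4 12 -0.5 0 0 -0.2; -1 0 9 0 0 0 0; -1 0 2 0 0 0 0; -1 0 0 0 0 0 0")

```text
clock: 54.38
tcp_pos: [0.4834, 0.2961, 0.0783]
orientation: [0.017, -0.015, 0.708, -0.706]
wrist_force: [0.8, -0.4, -0.1]
finger_gap: -0.0001
```

Run:
```python
from h import *
st()
```

```text
t 54.38 tcp [0.4834 0.2961 0.0783] head -177.4 tilt y [ 0.003   0.0039 -1.    ] F [ 0.85 -0.43 -0.12] gap -0.0001 j [ 0.41  0.41 -0.27  0.89  0.   -1.21]
```

Emit:
drive_tool(plan="-1 0 3 0 0 0 0; -1 0 2.5 0 0 0 0; -1 0 2 0 0 0 0; -1 0 2 0 0 0 0; -1 0 2 0 0 0 0")

```text
clock: 55.0
tcp_pos: [0.4838, 0.2962, 0.0678]
orientation: [0.018, -0.015, 0.708, -0.705]
wrist_force: [-5.3, -2.4, 17.7]
finger_gap: -0.0001
```

Emit:
drive_tool(plan="-1 0 2 0 0 0 0; -1 0 2 0 0 0 0; -1 0 2 0 0 0 0")

```text
clock: 55.38
tcp_pos: [0.4837, 0.2962, 0.0679]
orientation: [0.019, -0.014, 0.709, -0.705]
wrist_force: [-6.6, -3.1, 16.9]
finger_gap: -0.0002
```

Run:
```python
from h import *
st(); im,d,c=snap('side','s5'); P=cloud(d,c); button(P,im)
cv2.imwrite('pics/s5c.png',cv2.resize(im[280:360,270:370,::-1],None,fx=6,fy=6,interpolation=cv2.INTER_CUBIC))
```

```text
t 55.38 tcp [0.4837 0.2962 0.0679] head -177.39 tilt y [ 0.007   0.0049 -1.    ] F [-6.59 -3.08 16.9 ] gap -0.0002 j [ 0.41  0.41 -0.29  0.86  0.   -1.21]
button px [312.3 326.1] [304 320  18  11 103] circle 0.4851 0.2989 r 14.9 z 0.0448
```

View pics/s5c.png

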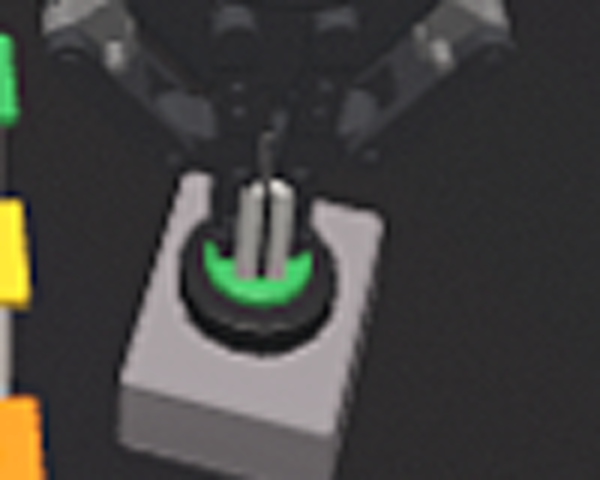

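The button is down: its top went from 51 mm to 45 mm, with 17 N against its stop. I'll let go and back off.

Emit:
drive_tool(plan="-1 0 -4 0 0 0 0; -1 0 -10 0 0 0 0; -1 0 -30 0 0 0 0; -1 0 -40 0 0 0 0; -1 40 -20 0 0 0 0; -1 45 -10 20 0 0 0; -1 20 0 40 0 0 0; -1 0 0 0 0 0 0")

```text
clock: 56.42
tcp_pos: [0.3796, 0.2305, 0.1854]
orientation: [0.02, -0.013, 0.709, -0.705]
wrist_force: [0.8, -0.6, -0.6]
finger_gap: -0.0001
```

Run:
```python
from h import *
st(); im,d,c=snap('top','t3'); P=cloud(d,c); button(P,im)
im,d,c=snap('side','s6'); P=cloud(d,c); button(P,im)
st()
cv2.imwrite('pics/s6c.png',cv2.resize(im[210:384,120:420,::-1],None,fx=2.6,fy=2.6,interpolation=cv2.INTER_CUBIC))
H={1:np.array([.5979,.2585]),2:np.array([.5942,.3224]),3:np.array([.5905,.3863])}
onseats(P,im,H)
```

```text
t 56.42 tcp [0.3796 0.2305 0.1854] head -177.35 tilt y [ 0.0107  0.0066 -0.9999] F [ 0.85 -0.59 -0.6 ] gap -0.0001 j [ 0.36  0.09 -0.41  1.06  0.   -1.25]
button px [112.6 242.1] [107 236  13  13 128] circle 0.482 0.2938 r 14.6 z 0.0514
button px [312.6 322.1] [304 314  18  17 259] circle 0.4846 0.2975 r 15.4 z 0.0511
t 56.52 tcp [0.3818 0.2321 0.1857] head -177.31 tilt y [ 0.0126  0.0079 -0.9999] F [0.23 1.28 0.43] gap -0.0003 j [ 0.36  0.09 -0.4   1.06  0.   -1.25]
a px [247. 358.] c [0.5915 0.3874] size 89.2 34.0 ang 4.49 z 0.0741
b px [262. 322.] c [0.5686 0.322 ] size 34.8 34.3 ang -86.29 z 0.0739
c px [261. 293.] c [0.572  0.2576] size 34.7 33.3 ang -87.31 z 0.074
 -> a seat 3 dx dy mm [1. 1.]
 -> b seat 2 dx dy mm [-25.5   1.1]
 -> c seat 1 dx dy mm [-25.9   0.6]
```

View pics/s6c.png

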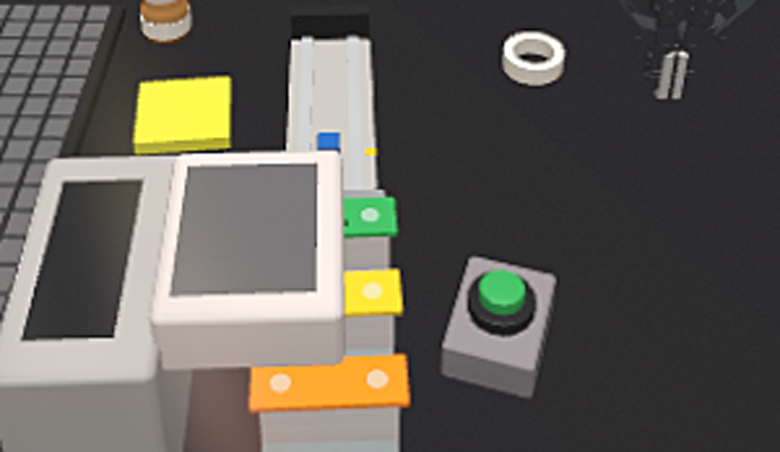

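View pics/t3.png

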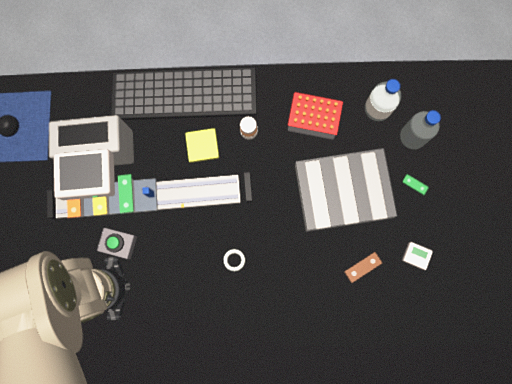

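The last pictures show all three plates on the carrier at home, the button up again, and the tape roll (234,260), jar (248,127), note pad (202,145) and timer (418,256) where they started. The arm is clear of everything.

Run:
```python
from h import *
print(job.hand_in()); st()
```

```text
the job is handed in; nothing more can be done
None
the job is handed in; nothing more can be done
```

I finished the whole job and handed it in at about 56.5 s; it reports no verdict, so what follows rests on my own measurements.

**What I did:**
- I pulled the carrier out by its post until it stopped against the end.
- I dragged each plate about 38 mm over the tray edge, gripped it and seated it: green on seat 1, yellow on seat 2, orange on seat 3.
- I pushed the carrier home. The post travelled about 209.5 mm and met the hard stop.
- The start box had been knocked about 46 mm aside during the run, so I measured it again before pressing the button.

**Last checks:**
- **Plates at the loading stop:** all three were within 1 mm and about 1° of their seat centres.
- **Plates at home:** orange and green were measured whole and lay within about 1 mm. Yellow was partly hidden under the head, so only its front end could be checked; it was where it should be.
- **Button:** its top went from 51 mm down to 45 mm under 17 N, and was back at 51 mm after release.
- **Other things on the bench:** by eye in the top picture, the tape roll, jar, timer and note pad had not moved. I did not measure them.
- **Robot:** it was clear of everything.

Two readings disagreed slightly. The button top read 51 mm where 48 mm was given. The cameras differed by about 2 mm, which is within their stated accuracy.

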